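Slide the hook carrier round the kitchen rail and set the buffer ring home

ROBOT

A 6-joint arm with a two-finger parallel gripper is mounted at the origin on the work surface. World frame = base frame: x ahead of the robot, y to its left, z up, the work surface at z = 0. Lengths are in m, angles in rad, forces in N, time in s.
With the tool pointing down it reaches from about 0.375 to 0.925 m from the base axis. Payload 5.7 kg.
Tool frame: the origin (TCP) lies midway between the tips of the shut fingers; the grasp point (between the pads) lies 19 mm behind it (arm.grip_point_offset is the distance from the TCP to the grasp point, in m); z points along the fingers, y is the line along which they close (so a half turn about z gives the same grasp; the last joint's range is limited). The gripper opens to 85 mm and grips with 20 to 120 N. Pads are 22 mm wide; open, the fingers measure 114 mm over their backs; the gripper's body (76 mm by 85 mm) begins 54 mm behind the grasp point. The pads swing forward as they close: fully open they stand 13 mm farther back than shut.
Start: joints at [1.072, 0.359, 1.51, -0, 1.272, -0.115], TCP at [0.225, 0.556, 0.231] pointing down, gripper open.
Joint ranges: [-2.97, 2.97], [-1.01, 2.36], [0.21, 2.38], [-0.96, 4.11], [0.2, 2.71], [-2.98, 2.98]. Speed limits (rad/s): [2.39, 2.39, 3.14, 3.14, 3.14, 3.14].

INTERFACE

Orientations are given as a 3x3 rotation matrix whose columns are the frame's x, y, z axes.
In Python, from station import arm gives the robot as it stands.
- The arm moves only by the tool drive_tool, never from a script. Its argument "plan" is a list of rows, each a list of 7 numbers: the shift along the tool's x, y, z in m, then the turn, a rotation vector about the tool's x, y, z in rad, then the opening, from -1 (shut) to 1 (fully open). A call has 1 to 5 rows; each row is the pose to reach, as a shift and turn from the pose commanded when the call began, along the tool's axes at that moment; what a row does not reach only later rows make up. A row lasts 1/12 s, in which the tool goes at most 41.7 mm and 7.16 degrees, less where a joint would pass 70% of its speed; a pose out of reach is approached as far as the arm can. A call with a gripper value outside its range is refused whole. The fingers move at their own pace and stop on an object; "newtons" is the grip in N (left out, the last holds). Time passes only in rows, so rows that repeat a pose let the fingers close. It gives the time, the measured TCP pose, the force, the opening and the grip force at its end, in the units of the state.
- arm.get_obs(): the state, without advancing time (a new reading comes with each control period).
- arm.capture(name): name is "scene" or "top" or "wrist"; returns a dict with "image" (420x560x3 uint8, blue, green, red), "intrinsics" (3x3 intrinsics, pixels), "world_to_cam" (4x4, takes a point from world to camera coordinates). Camera axes: x right, y up, looking along -z (the intrinsics and any distortion apply to the point x, -y, -z); pixel columns grow to the right and rows downward; lengths in m; the calibration is good to about 2 mm. A picture is of the moment at which its call begins. There is no depth.
- arm.sign_off(): hands the job in; it is judged then, once.
The state is a dict: "clock": time; "joints": joint angles; "dq": joint speeds; "tau": joint torques, N m; "ee_pos": TCP position; "tool_rot": TCP orientation; "force": force on the tool from outside, world axes, zero at the start; "ft_torque": the same for the moment, N m; "finger_gap": finger opening in m; "grip_force": force on a finger pad.
Only numpy, scipy, OpenCV 4.12 (cv2) and the standard library are available. Lean on these libraries where they do the work, as an engineer would, in place of code of your own. Each camera call takes 0.05 s, during which the arm holds its last target. There are 200 camera calls.

TASK

The rubber buffer ring on the curved kitchen rail has crept round the bend. Pick up the small metal hook slider, thread its bore over the rail's free end and slide it gently round the bend, turning it with the bar and never forcing it, so that it pushes the ring fully home against the sleeve at the post. Let go with the slider hanging there close up to the ring, and leave the mug, bowl and vase alone.

Things in the scene. Friction and masses are not known exactly. Their poses are not given: they have to be found in the camera images.
- slider: Plain metal hook slider, 30 long (own x), 64 high, standing on the worktop: upper block 26 wide (own y), 28 high, with a through bore; foot 20 wide, 36 high, crossed by a peg 8 thick with 11 mm ball ends, 12 above the base, out to 37 mm on both sides (own y): the hooks. Same turned half round. 0.1-0.2 kg; hangs upright by itself. Origin: centre of base. Grip the upper block's sides, along own y.
- slider_bore (a point): Middle of the slider's bore, on its axis, 50 mm above the underside. The bore is round, 15 mm in diameter, and runs the slider's full 30 mm along its own x.
- rail: Fixed steel rail stand: foot disc 100 wide, 12 high; post 18 thick; on it a level sleeve 30 thick, 47 long along own x, axis 170 up, mouth 30 mm from the post on the -x side. As drawn, a level bar 12 thick leaves the mouth towards own -x and at once bends through 90 degrees (centreline radius 120) to run towards -y, then 60 mm straight to its round free end. Origin: under the post, on the worktop.
- rail_tip (a point): Extreme end of the bar's free end, on its centreline; axes as rail. The slider goes on here towards own +y. The bar is rigid but set out of true: turned about the line from mouth to tip by an unreported angle up to 0.16 rad either way, so both points are exact, the bend between lies up to 8 mm higher or lower, and the bar slopes up to 0.13 rad. Feel it by the force.
- rail_mouth (a point): Centre of the sleeve's mouth face, where the bar comes out and the ring stops dead. Axes as rail. With the ring home and the slider touching it, the middle of the slider's bore is 28 mm from this point (straight line; 28 mm along the bar too).
- mug: White mug, 80 mm wide, 95 mm high, bystander. Origin: centre of the underside.
- bowl: White bowl, 130 mm wide, 60 mm high, bystander. Origin: centre of the underside.
- vase: Glass vase, 84 mm wide, 140 mm high, with coloured sticks up to 230 mm high, bystander. Origin: centre of the underside.
- ring (a joint): Black rubber buffer ring round the bar, 26 mm thick and 10 mm long, snug: takes about 10 N to slide and stays where it is left. Value: angle (rad) round the bend from its home against the sleeve, 0 = home, growing towards the free end (120 mm of bar per rad). At value 0 its middle is 6 mm from the mouth along the bar; a slider touching it has its bore's middle 22 mm behind the ring's middle.
There are look-alikes about, which are no part of the job. Several things look just like the slider: the one meant starts farthest to the robot's left.

How it is judged:
On the way, in this order (a step that is already met when the one before it is completed fails the run):
1. the slider is threaded on the free end: the middle of its bore 20 mm past the tip, on the bar (y of slider_bore in the frame of rail_tip between 0.02 and 0.1 m and x of slider_bore in the frame of rail_tip between -0.007 and 0.03 m and z of slider_bore in the frame of rail_tip between -0.014 and 0.014 m), for 0.1 s.
2. the slider has pushed the ring home (value of joint ring below 0.03 rad and distance between slider_bore and rail_mouth between 0.02 and 0.035 m), for 0.1 s.
At the end, for the whole second after the job is handed in: The ring is home (joint below 0.03 rad, 3.6 mm) and the slider hangs at rest on the bar close to it, the middle of its bore 20 to 35 mm from the centre of the mouth, within 0.5 rad of the sleeve's line, upright within 0.3 rad, and the fingers are off it (all of step 2 and z of slider_bore in the frame of rail_mouth between -0.012 and 0.008 m and y of slider_bore in the frame of rail_mouth between -0.012 and 0.004 m and angle between the x axis of slider and the x axis of rail, either way round below 0.5 rad and angle between slider's own z axis and vertical below 0.3 rad and linear speed of slider below 0.03 m/s and contact force between slider and the fingers below 0.05 N); the robot touches nothing.
It fails at once if the slider is forced: more than 35 N between it and the rail (contact force between slider and rail above 35 N).
It fails at once if the mug, bowl or vase is moved more than 20 mm (distance of any of mug, bowl, vase from where it was at the start of the episode above 0.02 m).
It also fails if it takes over 72 s, if anything falls off the work surface, if the arm or the gripper's body presses on something with over 40 N, if the wrist force passes 120 N, or if a joint passes its speed limit or range.

## Working session

There is one attempt and no reset: what is moved stays moved. The work goes in short steps, Python scripts to look and compute and a tool call to move; the robot and the scene stay as the last step left them, time stands still between calls to the robot, and variables do not carry over. Pictures are saved under pics/ and viewed, at most 10 in all, crops included, and the job is handed in when it is done.

Besides the shell and the picture viewer there is one more tool, called after "Call:" as name(argument=value, ...) on one line, values as JSON. drive_tool: Moves the arm, as the interface text tells. Its arguments: {"type":"object","properties":{"plan":{"type":"array"},"newtons":{"type":"number"}},"required":["plan"]}

```bash
ls; mkdir -p pics; python3 - <<'E'
from station import arm
import cv2,numpy as np,pickle
o=arm.get_obs()
for k in o: print(k,np.round(o[k],3).tolist())
d={}
for n in("scene","top","wrist"):
    c=arm.capture(n);d[n]=c;cv2.imwrite(f"pics/{n}0.png",c["image"])
    print(n,c["intrinsics"].tolist(),np.round(c["world_to_cam"],3).tolist(),[k for k in c])
pickle.dump(d,open("cap0.pkl","wb"))
print(arm.grip_point_offset)
E
```

```text
pics
clock 0.0
joints [1.072, 0.359, 1.511, -0.0, 1.272, -0.115]
dq [0.002, 0.0, -0.0, 0.002, 0.0, 0.001]
tau [0.002, -52.763, -27.862, -0.0, 0.013, -0.0]
ee_pos [0.224, 0.556, 0.23]
tool_rot [[-0.927, 0.374, -0.001], [0.374, 0.927, -0.002], [0.0, -0.002, -1.0]]
force [0.006, 0.01, -0.476]
ft_torque [-0.047, -0.036, -0.012]
grip_force 0.0
finger_gap 0.085
scene [[383.28484713016974, 0.0, 281.02275827195297], [0.0, 383.28484713016974, 204.59955140304564], [0.0, 0.0, 1.0]] [[0.759, 0.651, 0.012, -0.422], [-0.514, 0.588, 0.625, 0.272], [0.4, -0.481, 0.78, -1.378], [0.0, 0.0, 0.0, 1.0]] ['image', 'intrinsics', 'world_to_cam']
top [[453.22567745714355, 0.0, 270.34618505106175], [0.0, 453.22567745714355, 209.4156692869611], [0.0, 0.0, 1.0]] [[0.013, -1.0, -0.014, -0.059], [0.996, 0.012, 0.083, -0.572], [-0.083, -0.015, 0.996, -1.282], [0.0, 0.0, 0.0, 1.0]] ['image', 'intrinsics', 'world_to_cam']
wrist [[343.82444584086176, 0.0, 281.3841187114096], [0.0, 343.82444584086176, 201.36168919721908], [0.0, 0.0, 1.0]] [[0.375, 0.927, -0.001, -0.598], [-0.883, 0.357, -0.305, 0.04], [-0.282, 0.116, 0.952, -0.379], [0.0, 0.0, 0.0, 1.0]] ['image', 'intrinsics', 'world_to_cam']
0.0187
```

View pics/scene0.png

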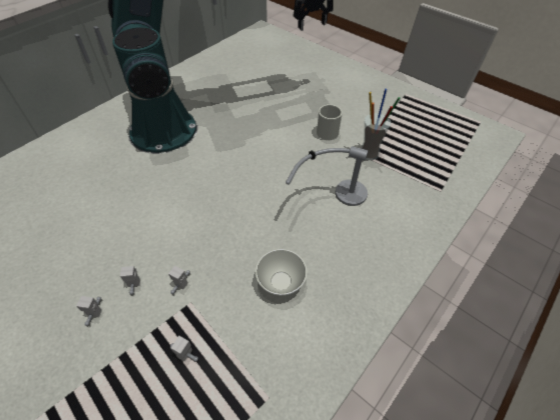

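View pics/top0.png

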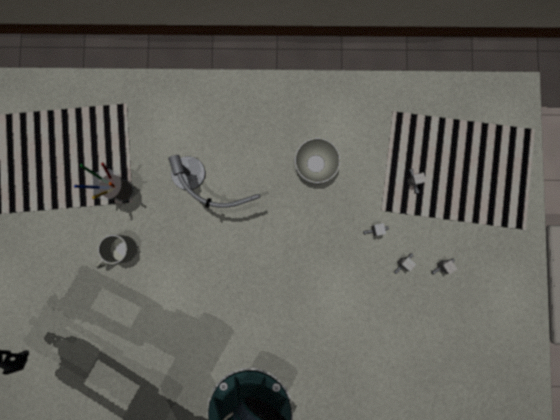

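The scene shows the rail (tip about (290,182), ring (312,155), post (352,190)), and four sliders around (90-182, 280-347). In the top view the sliders are at (379,229), (407,264), (447,267) and (417,180). World +y is to the left, so the one meant looks like the one at (379,229). I'll enlarge these areas.

```bash
cat > h.py <<'E'
import numpy as np,cv2,pickle
from scipy.optimize import least_squares
def proj(c,P):
    P=np.atleast_2d(P);M=c["world_to_cam"];q=P@M[:3,:3].T+M[:3,3]
    K=c["intrinsics"];return np.c_[K[0,2]+K[0,0]*q[:,0]/-q[:,2],K[1,2]+K[1,1]*-q[:,1]/-q[:,2]]
def ray(c,uv):
    K,M=c["intrinsics"],c["world_to_cam"];R=M[:3,:3]
    d=R.T@np.array([(uv[0]-K[0,2])/K[0,0],-(uv[1]-K[1,2])/K[1,1],-1]);return -R.T@M[:3,3],d
def atz(c,uv,z):
    o,d=ray(c,uv);return o+d*(z-o[2])/d[2]
def tri(obs):
    f=lambda X:np.concatenate([(proj(c,X)[0]-uv) for c,uv in obs])
    r=least_squares(f,[.5,0,.1]);return r.x,np.abs(r.fun).max()
def crop(c,x0,y0,w,h,s):
    return cv2.resize(c["image"][y0:y0+h,x0:x0+w],None,fx=s,fy=s,interpolation=cv2.INTER_CUBIC)
E
python3 - <<'E'
from h import *
d=pickle.load(open("cap0.pkl","rb"));t,s=d["top"],d["scene"]
a=crop(t,155,140,130,75,6);b=crop(s,270,135,110,80,6)
A=np.zeros((600,800,3),np.uint8)
a=crop(t,155,140,130,80,6)[:480,:780]
cv2.imwrite("pics/a.png",np.clip(a*1.6,0,255).astype(np.uint8))
cv2.imwrite("pics/b.png",np.clip(crop(s,270,135,110,80,7)*1.6,0,255).astype(np.uint8))
s1=crop(t,355,210,50,40,8); s2=crop(s,155,260,50,40,8); 
s3=crop(s,110,260,50,35,8)
A=np.zeros((600,800,3),np.uint8);A[:320,:400]=s1;A[:320,400:]=s2;A[320:600,:400]=s3
cv2.imwrite("pics/c.png",np.clip(A*1.5,0,255).astype(np.uint8))
for uv in [(379,229),(407,264),(447,267),(420,180)]: 
    p=atz(t,uv,.064);print(p.round(3),proj(s,p).round(0))
E
```

```text
[ 0.518 -0.354  0.064] [[177. 270.]]
[ 0.423 -0.43   0.064] [[128. 268.]]
[ 0.416 -0.54   0.064] [[ 87. 298.]]
[ 0.656 -0.469  0.064] [[177. 342.]]
```

View pics/a.png

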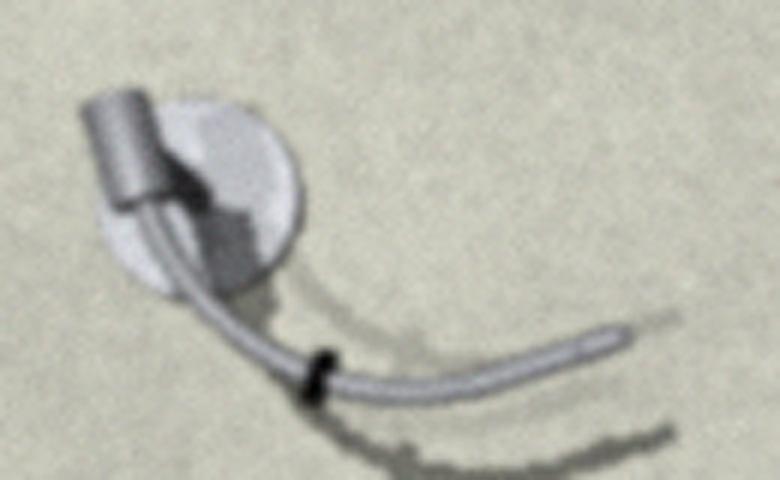

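View pics/b.png

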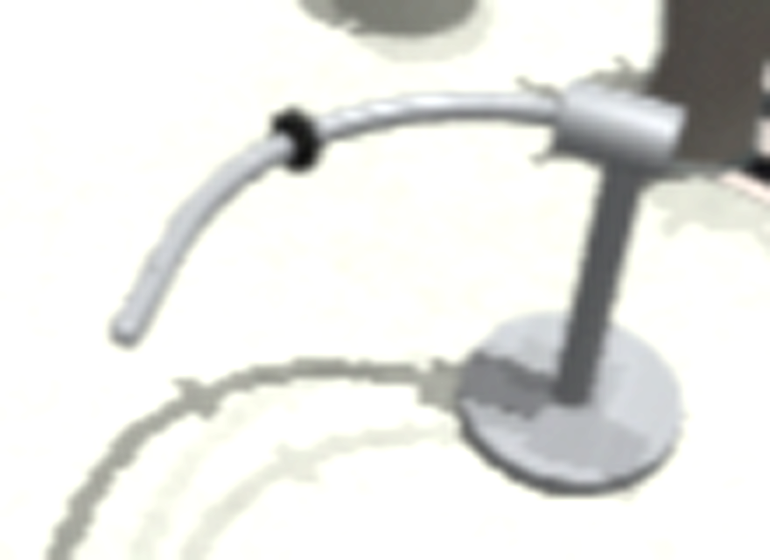

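View pics/c.png

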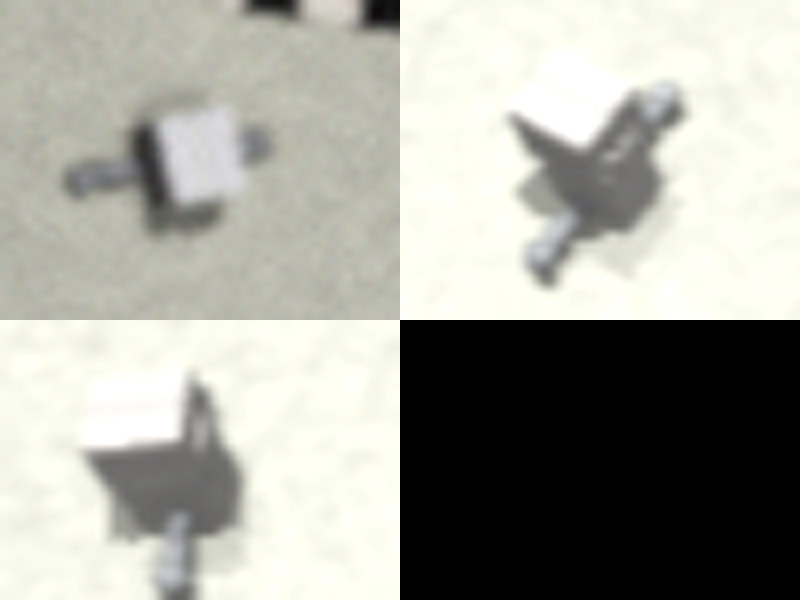

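Crops: in the top view the bar's tip is at (260,195), the mouth near (179,174) and the ring at (208,203). The slider's top face is centred at (380,229.2) with its peg along (183,-40). Next I'll fit the rail pose and tilt to the bar centreline in both images.

```bash
cat >> h.py <<'E'
def railcurve(p,s):
    """p=x,y,yaw,phi ; s arc from mouth (bend 0..0.1885, straight to .2485). returns pos, tangent(from mouth to tip)"""
    x,y,yaw,phi=p;s=np.atleast_1d(s);R=.12;L=R*np.pi/2
    a=np.minimum(s,L)/R;e=np.maximum(s-L,0)
    P=np.c_[-R*np.sin(a),-R*(1-np.cos(a))-e,0*a];T=np.c_[-np.cos(a),-np.sin(a),0*a]
    k=np.array([-.12,-.18,0]);k/=np.linalg.norm(k)
    Q=cv2.Rodrigues(k*phi)[0];P=P@Q.T+[-.03,0,.17];T=T@Q.T
    Z=cv2.Rodrigues(np.array([0,0,yaw]))[0]
    return P@Z.T+[x,y,0],T@Z.T
E
cat > fit.py <<'E'
from h import *
d=pickle.load(open("cap0.pkl","rb"));t,s=d["top"],d["scene"]
top=np.array([(630,332),(580,350),(520,370),(460,386),(400,391),(350,385),(280,355),(240,325),(200,287),(170,247),(150,208)])/6+[155-.42,140-.42]
sc=np.array([(125,333),(160,268),(205,205),(250,160),(340,124),(400,107),(450,104),(500,105),(553,110)])/7+[270-.43,135-.43]
S=np.linspace(0,.2485,400)
def res(p,full=False):
    q=p[:4];r=[]
    for c,pts,off in((t,top,p[4:6]),(s,sc,p[6:8])):
        C=proj(c,railcurve(q,S)[0])+off
        D=np.linalg.norm(pts[1:-1,None]-C[None],axis=2)
        i=D.argmin(1);tg=np.gradient(C,axis=0)[i];tg/=np.linalg.norm(tg,axis=1)[:,None]
        e=pts[1:-1]-C[i];r+=list(tg[:,0]*e[:,1]-tg[:,1]*e[:,0])
        r+=list(pts[0]-C[-1]);r+=list(.5*(pts[-1]-C[0]))
    return np.array(r+list(p[4:]/.8))
if __name__=="__main__":
    m=atz(t,top[-1],.17);print(m)
    for ph in(0,):
        r=least_squares(res,[m[0]+.03,m[1],.28,ph,0,0,0,0],x_scale=[.01,.01,.1,.1,1,1,1,1]);print(r.x.round(4),r.cost,np.sqrt(np.diag(np.linalg.inv(r.jac.T@r.jac))).round(4)*.5)
    print(r.fun.round(2))
    for S_,n in((0,'mouth'),(.2485,'tip')): print(n,[v.round(4) for v in railcurve(r.x,S_)])
    for uv in((208,203),): 
        C=proj(t,railcurve(r.x,S)[0])+r.x[4:6]; i=np.linalg.norm(C-[155-.4+318/6,140-.4+377/6],axis=1).argmin();print("ring s",S[i])
        C=proj(s,railcurve(r.x,S)[0])+r.x[6:8]; i=np.linalg.norm(C-[270-.4+297/7,135-.4+140/7],axis=1).argmin();print("ring s",S[i])
    # post base / disc check
    print("origin proj",proj(t,[r.x[0],r.x[1],.012]),proj(s,[r.x[0],r.x[1],.012]))
    np.save("rail.npy",r.x)
    # slider
    c=atz(t,np.array([200,154])/8+[355-.44,210-.44],.064);c2=atz(s,np.array([574,100])/8-[50,0]+[155-.44,260-.44],.064);print("slider",c,c2)
    for a,b,cc,o in(((75,180),(258,140),t,(355,210)),((545-400,260),(660-400,100),s,(155,260))):
        A=atz(cc,np.array(a)/8+np.array(o)-.44,.012);B=atz(cc,np.array(b)/8+np.array(o)-.44,.012);v=B-A;print("peg",(A+B)/2,np.linalg.norm(v),np.arctan2(v[1],v[0]))
E
python3 fit.py
```

```text
[0.64844529 0.18110242 0.17      ]
[ 0.6802  0.1922  0.3299  0.1354  0.245  -0.198  -0.0218 -0.3988] 1.759150157180261 [0.0015  0.00105 0.00775 0.03545 0.3518  0.33875 0.32745 0.30695]
[ 0.01  0.02 -0.09  0.12  0.28 -0.21 -0.63 -0.41 -0.04 -0.46 -0.06  0.13
  0.74  0.1  -0.35  0.47 -0.19  0.27 -0.04 -0.19  0.45 -0.51 -0.8  -0.07
  0.31 -0.25 -0.03 -0.5 ]Traceback (most recent call last):
  File "fit.py", line 20, in <module>
    for S_,n in((0,'mouth'),(.2485,'tip')): print(n,[v.round(4) for v in railcurve(r.x,S_)])
                                                                         ~~~~~~~~~^^^^^^^^
  File "h.py", line 18, in railcurve
    x,y,yaw,phi=p;s=np.atleast_1d(s);R=.12;L=R*np.pi/2
    ^^^^^^^^^^^
ValueError: too many values to unpack (expected 4)
```

```bash
sed -i 's/x,y,yaw,phi=p;/x,y,yaw,phi=p[:4];/' h.py; python3 fit.py|tail -n +10; python3 -c "
from h import *
p=np.load('rail.npy')
for s in np.linspace(0,.2485,6):print(s,*[v.round(4) for v in railcurve(p,s)])"
```

```text
origin proj [[187.63463949 172.14176744]] [[351.78481175 190.79271679]]
slider [ 0.51879534 -0.35587356  0.064     ] [ 0.52127999 -0.35837957  0.064     ]
peg [ 0.5187299  -0.35555205  0.012     ] 0.06760571319081594 -1.3431895079582221
peg [ 0.52051875 -0.35895614  0.012     ] 0.06332451530562011 1.8287819931659723
0.0 [[0.6518 0.1825 0.17  ]] [[-0.9387 -0.3259 -0.1123]]
0.0497 [[0.6097 0.1572 0.1653]] [[-0.731  -0.6785 -0.0727]]
0.0994 [[0.5812 0.117  0.163 ]] [[-0.3996 -0.9165 -0.0208]]
0.1491 [[0.5711 0.0687 0.1633]] [[-7.000e-04 -9.994e-01  3.470e-02]]
0.1988 [[0.5807 0.0203 0.1663]] [[ 0.319  -0.9448  0.0749]]
0.2485 [[ 0.5966 -0.0267  0.17  ]] [[ 0.319  -0.9448  0.0749]]
```

```bash
cat >> h.py <<'E'
from scipy.spatial.transform import Rotation as Rn
def Rdown(yang,tilt_axis_y=0):
    y=np.array([np.cos(yang),np.sin(yang),0]);z=np.array([0,0,-1.]);x=np.cross(y,z)
    return np.c_[x,y,z]@Rn.from_rotvec([0,tilt_axis_y,0]).as_matrix()
def step(p0,R0,p1,R1):
    return np.r_[R0.T@(np.array(p1)-p0),Rn.from_matrix(R0.T@R1).as_rotvec()].round(4).tolist()
E
python3 - <<'E'
from h import *
from station import arm
o=arm.get_obs();p,R=np.array(o["ee_pos"]),np.array(o["tool_rot"])
P1=np.array([.50,-.357,.21]);n=5;p0=p.copy();y0=1.187
for i in range(1,n+1):
    q=p0+(P1-p0)*i/n;Rq=Rdown(y0+(-1.33-y0)*i/n);print(step(p,R,q,Rq));p,R=q,Rq
E
```

```text
[-0.1195, -0.1486, 0.0043, -0.0015, 0.0002, 0.5034]
[-0.1764, -0.0726, 0.0041, 0.0, 0.0, 0.5034]
[-0.1895, 0.0215, 0.0041, 0.0, 0.0, 0.5034]
[-0.1556, 0.1102, 0.0041, 0.0, 0.0, 0.5034]
[-0.0831, 0.1716, 0.0041, 0.0, 0.0, 0.5034]
```

Call:
drive_tool(plan=[[-0.12,-0.149,0.004,0,0,0.503,1],[-0.12,-0.149,0.004,0,0,0.503,1],[-0.12,-0.149,0.004,0,0,0.503,1],[-0.12,-0.149,0.004,0,0,0.503,1],[-0.12,-0.149,0.004,0,0,0.503,1]])

```text
clock: 0.57
ee_pos: [0.2797, 0.3693, 0.2267]
tool_rot: [[-0.627, 0.779, -0.001], [0.779, 0.627, -0.003], [-0.002, -0.003, -1.0]]
force: [0.5, -0.6, -0.1]
finger_gap: 0.0853
grip_force: 0.0
```

Call:
drive_tool(plan=[[-0.176,-0.073,0.004,0,0,0.503,1],[-0.176,-0.073,0.004,0,0,0.503,1],[-0.176,-0.073,0.004,0,0,0.503,1],[-0.176,-0.073,0.004,0,0,0.503,1],[-0.176,-0.073,0.004,0,0,0.503,1]])

```text
clock: 0.98
ee_pos: [0.3347, 0.1874, 0.2231]
tool_rot: [[-0.173, 0.985, -0.0], [0.985, 0.173, -0.002], [-0.002, -0.0, -1.0]]
force: [-0.3, 1.6, 0.1]
finger_gap: 0.0852
grip_force: 0.0
```

Call:
drive_tool(plan=[[-0.19,0.0215,0.004,0,0,0.503,1],[-0.19,0.0215,0.004,0,0,0.503,1],[-0.19,0.0215,0.004,0,0,0.503,1],[-0.19,0.0215,0.004,0,0,0.503,1],[-0.19,0.0215,0.004,0,0,0.503,1]])

```text
clock: 1.4
ee_pos: [0.3911, 0.0041, 0.2195]
tool_rot: [[0.324, 0.946, 0.001], [0.946, -0.324, -0.001], [-0.001, 0.002, -1.0]]
force: [0.4, 1.7, 0.5]
finger_gap: 0.0857
grip_force: 0.0
```

Call:
drive_tool(plan=[[-0.156,0.11,0.004,0,0,0.503,1],[-0.156,0.11,0.004,0,0,0.503,1],[-0.156,0.11,0.004,0,0,0.503,1],[-0.156,0.11,0.004,0,0,0.503,1],[-0.156,0.11,0.004,0,0,0.503,1]])

```text
clock: 1.82
ee_pos: [0.4463, -0.1795, 0.2154]
tool_rot: [[0.74, 0.672, 0.001], [0.672, -0.74, -0.002], [-0.0, 0.002, -1.0]]
force: [1.1, 0.3, 1.3]
finger_gap: 0.0856
grip_force: 0.0
```

Call:
drive_tool(plan=[[-0.083,0.172,0.004,0,0,0.503,1],[-0.083,0.172,0.004,0,0,0.503,1],[-0.083,0.172,0.004,0,0,0.503,1],[-0.083,0.172,0.004,0,0,0.503,1],[-0.083,0.172,0.004,0,0,0.503,1]])

```text
clock: 2.23
ee_pos: [0.5017, -0.3623, 0.211]
tool_rot: [[0.973, 0.232, 0.001], [0.232, -0.973, -0.002], [0.0, 0.002, -1.0]]
force: [-0.3, -1.2, 1.2]
finger_gap: 0.0849
grip_force: 0.0
```

```bash
python3 - <<'E'
from h import *
from station import arm
c=arm.capture("wrist");o=arm.get_obs();print(o["ee_pos"])
pickle.dump((c,o),open("w1.pkl","wb"))
q=proj(c,[[.52,-.357,.064],[.52,-.357,0.012]]);print(q)
x,y=int(q[0,0])-80,max(int(q[0,1])-60,0);print(x,y)
cv2.imwrite("pics/w1.png",np.clip(crop(c,max(x,0),y,160,120,5)*1.4,0,255).astype(np.uint8))
E
```

```text
[ 0.50296438 -0.3657814   0.21092704]
[[278.77400715 164.25035157]
 [279.05153923 153.71640276]]
198 104
```

View pics/w1.png

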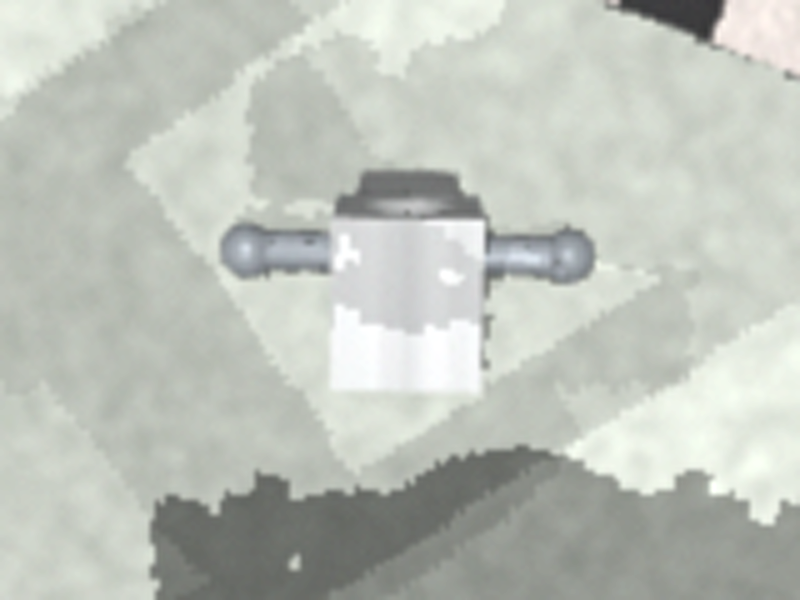

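The wrist view shows the slider's top face centred at about (279.3,164.9), with the peg ends at (246.6,154) and (312.6,155), so it is nearly square to the gripper.

```bash
python3 - <<'E'
from h import *
from station import arm
c,o=pickle.load(open("w1.pkl","rb"))
off=np.array([198,104])-.4
f=atz(c,np.array([407.,305])/5+off,.064)
A=atz(c,np.array([243,250.])/5+off,.012);B=atz(c,np.array([573,255.])/5+off,.012);v=B-A
print("face",f,"peg mid",(A+B)/2,np.linalg.norm(v),np.arctan2(v[1],v[0]))
E1=atz(c,np.array([331,218.])/5+off,.064)-atz(c,np.array([331,391.])/5+off,.064);print("len x",np.linalg.norm(E1),np.arctan2(E1[1],E1[0]))
o=arm.get_obs();print(o["ee_pos"],o["dq"]);R=np.array(o["tool_rot"]);print(np.arctan2(R[1,1],R[0,1]))
g=(f+ (A+B)/2)/2; print(step(np.array(o["ee_pos"]),R,[g[0],g[1],.031],Rdown(np.arctan2(-v[1],-v[0]) if v[1]>0 else np.arctan2(v[1],v[0]))))
E
```

```text
face [ 0.51974997 -0.35725709  0.064     ] peg mid [ 0.51966447 -0.35725268  0.012     ] 0.06582543883451045 -1.3523621602097622
len x 0.029971038350130715 0.2184219681451011
[ 0.50296438 -0.3657814   0.21092704] [ 0.03794131 -0.04783962  0.07909052  0.01421068 -0.00465515 -0.00250096]
-1.3325174582242387
[0.0181, -0.0053, 0.1799, 0.0055, -0.0012, 0.0198]
```

Call:
drive_tool(plan=[[0.02,0,0.05,0,0,0.02,1],[0.02,0,0.08,0,0,0.02,1],[0.02,0,0.08,0,0,0.02,1],[0.02,0,0.08,0,0,0.02,1],[0.02,0,0.08,0,0,0.02,1]])

```text
clock: 2.7
ee_pos: [0.5204, -0.3531, 0.1324]
tool_rot: [[0.975, 0.222, 0.0], [0.222, -0.975, -0.0], [-0.0, 0.0, -1.0]]
force: [0.7, 0.2, -0.1]
finger_gap: 0.0853
grip_force: 0.0
```

Call:
drive_tool(plan=[[0,0,0,0,0,0,1],[0,0,0,0,0,0,1],[0,0,0,0,0,0,1]])

```text
clock: 2.95
ee_pos: [0.521, -0.3537, 0.1335]
tool_rot: [[0.975, 0.221, 0.003], [0.221, -0.975, -0.002], [0.002, 0.003, -1.0]]
force: [0.1, -0.0, 0.1]
finger_gap: 0.0855
grip_force: 0.0
```

Call:
drive_tool(plan=[[-0.002,0.003,0.03,0,0,-0.003,1],[-0.002,0.003,0.06,0,0,-0.003,1],[-0.002,0.003,0.085,0,0,-0.003,1],[-0.002,0.003,0.102,0,0,-0.003,1],[-0.002,0.003,0.102,0,0,-0.003,1]])

```text
clock: 3.37
ee_pos: [0.517, -0.3549, 0.0267]
tool_rot: [[0.975, 0.224, -0.004], [0.224, -0.975, 0.003], [-0.003, -0.004, -1.0]]
force: [0.2, 0.5, 0.6]
finger_gap: 0.0853
grip_force: 0.0
```

Call:
drive_tool(plan=[[0,0,0,0,0,0,1],[0,0,0,0,0,0,0],[0,0,0,0,0,0,-1],[0,0,0,0,0,0,-1],[0,0,0,0,0,0,-1]], newtons=25)

```text
clock: 3.78
ee_pos: [0.5197, -0.3569, 0.0307]
tool_rot: [[0.975, 0.224, 0.002], [0.224, -0.975, -0.002], [0.001, 0.002, -1.0]]
force: [1.3, -0.2, 1.1]
finger_gap: 0.0387
grip_force: 0.0
```

Call:
drive_tool(plan=[[0,0,0,0,0,0,-1],[0,0,0,0,0,0,-1],[0,0,0,0,0,0,-1],[0,0,0,0,0,0,-1],[0,0,0,0,0,0,-1]])

```text
clock: 4.2
ee_pos: [0.5194, -0.3567, 0.0303]
tool_rot: [[0.975, 0.224, 0.001], [0.224, -0.975, -0.001], [0.001, 0.001, -1.0]]
force: [-0.9, 0.4, 7.0]
finger_gap: 0.0253
grip_force: 29.6
```

```bash
cat >> h.py <<'E'
BO=.0197
def railpose(p,s,tilt=1.):
    """tool pose with the bore's middle on the bar at arc s (beyond .2485 = straight extension)"""
    P,T=railcurve(p,s);P,x=P[0],-T[0];x=np.array([x[0],x[1],x[2]*tilt]);x/=np.linalg.norm(x)
    z=np.array([0,0,-1.]);y=np.cross(z,x);y/=np.linalg.norm(y);z=np.cross(x,y)
    return P+z*BO,np.c_[x,y,z]
E
python3 - <<'E'
from h import *
r=np.load("rail.npy")
p,R=np.array([.5194,-.3567,.0303]),Rdown(-1.3445)
P1=np.array([.60,-.08,.30])
L=[(np.r_[.5194,-.35,.20],Rdown(-1.3445))]+[(np.array([.52,-.33,.26])+(P1-[.52,-.33,.26])*i/3,Rdown(-1.3445+1.67*i/3)) for i in(1,2,3)]
for q,Rq in L: print(step(p,R,q,Rq));p,R=q,Rq
E
```

```text
[0.0015, -0.0065, -0.1697, 0.0, 0.0, 0.0]
[0.0498, -0.0946, -0.0733, 0.0, 0.0, -0.5567]
[0.0777, -0.0403, -0.0133, 0.0, 0.0, -0.5567]
[0.0872, 0.0069, -0.0133, 0.0, 0.0, -0.5567]
```

Call:
drive_tool(plan=[[0,0,-0.01,0,0,0,-1],[0,0,-0.04,0,0,0,-1],[0,-0.002,-0.08,0,0,0,-1],[0,-0.004,-0.12,0,0,0,-1],[0,-0.006,-0.16,0,0,0,-1]], newtons=35)

```text
clock: 4.62
ee_pos: [0.5169, -0.3499, 0.1909]
tool_rot: [[0.975, 0.224, -0.001], [0.224, -0.975, 0.001], [-0.001, -0.001, -1.0]]
force: [-0.3, -1.6, -1.8]
finger_gap: 0.0255
grip_force: 34.9
```

Call:
drive_tool(plan=[[0.01,-0.02,-0.02,0,0,-0.11,-1],[0.02,-0.04,-0.035,0,0,-0.22,-1],[0.03,-0.06,-0.05,0,0,-0.33,-1],[0.04,-0.08,-0.065,0,0,-0.44,-1],[0.05,-0.095,-0.08,0,0,-0.556,-1]])

```text
clock: 5.03
ee_pos: [0.5444, -0.2447, 0.2703]
tool_rot: [[0.706, 0.709, -0.001], [0.709, -0.706, 0.001], [-0.0, -0.001, -1.0]]
force: [0.8, 0.3, -2.0]
finger_gap: 0.025
grip_force: 35.0
```

Call:
drive_tool(plan=[[0.0155,-0.008,-0.003,0,0,-0.11,-1],[0.031,-0.016,-0.006,0,0,-0.22,-1],[0.047,-0.024,-0.009,0,0,-0.33,-1],[0.062,-0.032,-0.012,0,0,-0.44,-1],[0.078,-0.04,-0.014,0,0,-0.556,-1]])

```text
clock: 5.45
ee_pos: [0.5719, -0.1624, 0.2838]
tool_rot: [[0.226, 0.974, -0.0], [0.974, -0.226, -0.0], [-0.0, -0.0, -1.0]]
force: [0.2, 0.3, -0.9]
finger_gap: 0.0255
grip_force: 35.0
```

Call:
drive_tool(plan=[[0.02,0.001,-0.005,0,0,-0.11,-1],[0.04,0.003,-0.009,0,0,-0.22,-1],[0.06,0.005,-0.013,0,0,-0.33,-1],[0.08,0.007,-0.013,0,0,-0.44,-1],[0.087,0.007,-0.013,0,0,-0.556,-1]])

```text
clock: 5.87
ee_pos: [0.5995, -0.0777, 0.2968]
tool_rot: [[-0.324, 0.946, 0.0], [0.946, 0.324, 0.001], [0.001, 0.001, -1.0]]
force: [0.1, -0.2, -2.3]
finger_gap: 0.0254
grip_force: 35.0
```

Call:
drive_tool(plan=[[0,0,0,0,0,0,-1],[0,0,0,0,0,0,-1],[0,0,0,0,0,0,-1]])

```text
clock: 6.12
ee_pos: [0.5987, -0.0809, 0.2963]
tool_rot: [[-0.314, 0.949, -0.001], [0.949, 0.314, -0.0], [-0.0, -0.001, -1.0]]
force: [0.8, 0.6, -1.4]
finger_gap: 0.026
grip_force: 35.0
```

```bash
python3 - <<'E'
from h import *
from station import arm
c=arm.capture("wrist");o=arm.get_obs();print(o["ee_pos"],o["tool_rot"],o["force"],o["finger_gap"])
pickle.dump((c,o),open("w2.pkl","wb"))
r=np.load("rail.npy");print(proj(c,railcurve(r,np.linspace(0,.2485,6))[0]).round(1))
im=c["image"];cv2.imwrite("pics/w2.png",np.clip(im*1.4,0,255).astype(np.uint8))
E
```

```text
[ 0.59872322 -0.08108888  0.29626731] [[-3.14238596e-01  9.49343869e-01 -5.68782466e-04]
 [ 9.49344011e-01  3.14238385e-01 -4.30373424e-04]
 [-2.29839088e-04 -6.75210168e-04 -9.99999746e-01]] [ 0.55116251 -0.43174227 -1.30980372] 0.025961334866378402
[[ 501.8 -180.6]
 [ 417.4 -152.6]
 [ 350.5  -94. ]
 [ 311.3  -19.7]
 [ 301.6   55.9]
 [ 301.1  125.5]]
```

View pics/w2.png

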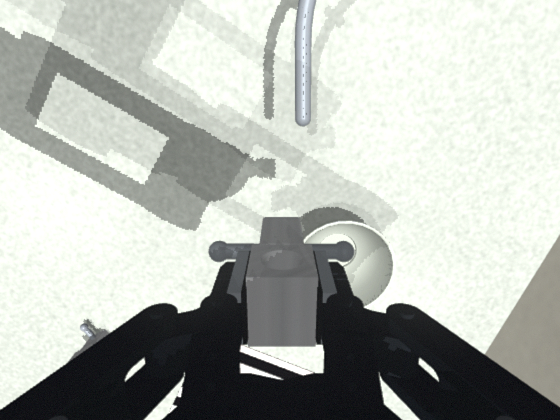

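The slider is held square. The bar's tip is at (303,125), against (301,125.5) predicted. I'll move over the rail to measure its tilt.

Call:
drive_tool(plan=[[0.03,0,-0.02,0,0,0,-1],[0.06,0,-0.04,0,0,0,-1],[0.09,0,-0.06,0,0,0,-1],[0.11,0,-0.07,0,0,0,-1],[0.13,0,-0.08,0,0,0,-1]])

```text
clock: 6.58
ee_pos: [0.5576, 0.0432, 0.3777]
tool_rot: [[-0.315, 0.949, 0.001], [0.949, 0.315, -0.0], [-0.001, 0.001, -1.0]]
force: [-0.4, 0.3, -1.7]
finger_gap: 0.0257
grip_force: 35.0
```

Call:
drive_tool(plan=[[0,0,0,0,0,0,-1],[0,0,0,0,0,0,-1],[0,0,0,0,0,0,-1]])

```text
clock: 6.83
ee_pos: [0.5578, 0.042, 0.376]
tool_rot: [[-0.316, 0.949, -0.0], [0.949, 0.316, -0.001], [-0.001, -0.001, -1.0]]
force: [0.6, -0.4, -2.0]
finger_gap: 0.0257
grip_force: 35.0
```

```bash
python3 - <<'E'
from h import *
from station import arm
c=arm.capture("wrist");o=arm.get_obs();print(o["ee_pos"])
pickle.dump((c,o),open("w3.pkl","wb"))
r=np.load("rail.npy");print(proj(c,railcurve(r,np.linspace(0,.2485,6))[0]).round(1))
im=c["image"];cv2.imwrite("pics/w3.png",np.clip(crop(c,200,0,330,230,2.4)*1.3,0,255).astype(np.uint8))
E
```

```text
[0.55779521 0.04179211 0.37561343]
[[423.6  61.4]
 [370.4  73.8]
 [327.6 105.2]
 [301.9 148.1]
 [295.4 194.4]
 [295.2 238.5]]
```

View pics/w3.png

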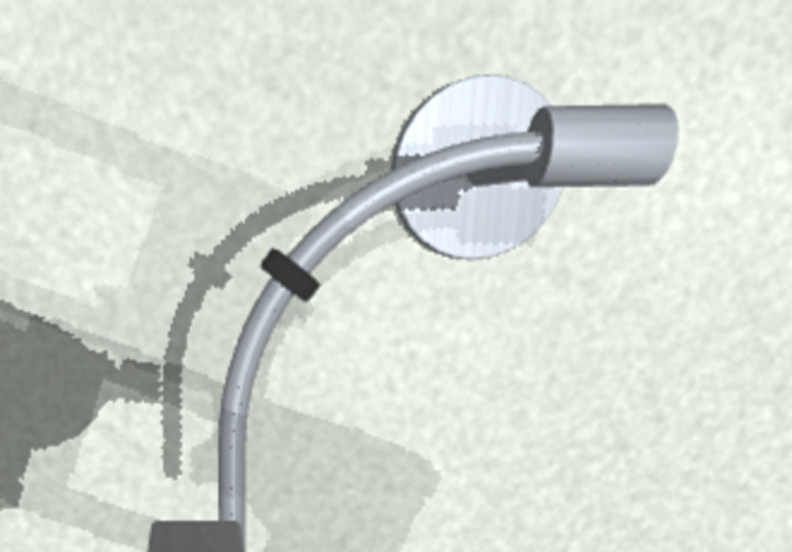

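The rail is clear: mouth at (425,61), ring at (321,115), and the bar running down at column ~296.7. I'll refit with all the views.

```bash
cat > fit2.py <<'E'
from fit import *
w2=pickle.load(open("w2.pkl","rb"))[0];w3=pickle.load(open("w3.pkl","rb"))[0]
def edges(c,r,c0,c1):
    g=cv2.GaussianBlur(c["image"],(3,3),0).astype(float).mean(2)[r,c0:c1];d=np.abs(np.gradient(g))
    return g.round(0)
P3=np.array([(232,500),(232,440),(234,400),(243,360),(262,315),(310,258),(340,229),(380,199),(430,173),(490,154),(541,146)])/2.4+[199.8,-.2]
P2=np.array([(303,125.5),(303.5,100),(304,70),(304,40),(305.5,15)])
views=[(t,top,1,1,1.),(s,sc,1,1,1.),(w2,P2,1,0,1.),(w3,P3,0,1,1.)]
def res(p):
    q=p[:4];r=[]
    for k,(c,pts,tip,mo,w) in enumerate(views):
        C=proj(c,railcurve(q,S)[0])+p[4+2*k:6+2*k]
        D=np.linalg.norm(pts[:,None]-C[None],axis=2);i=D.argmin(1)
        tg=np.gradient(C,axis=0)[i];tg/=np.linalg.norm(tg,axis=1)[:,None];e=pts-C[i]
        r+=list((tg[:,0]*e[:,1]-tg[:,1]*e[:,0])*w)
        if tip:r+=list(pts[0]-C[-1])
        if mo:r+=list(.5*(pts[-1]-C[0]))
    return np.array(r+list(p[4:8]/.7)+list(p[8:]/2.))
for ph in(.13,-.1):
    r=least_squares(res,[.68,.192,.33,ph]+[0]*8,x_scale=[.01,.01,.1,.1]+[1]*8)
    print(r.x.round(4),r.cost,np.sqrt(np.diag(np.linalg.inv(r.jac.T@r.jac)))[:4].round(4))
for s_ in(0,.2485):print(*[v.round(4) for v in railcurve(r.x,s_)])
C=proj(w3,railcurve(r.x,S)[0])+r.x[10:12];print("ring s",S[np.linalg.norm(C-[320.8,114.6],axis=1).argmin()])
print(np.abs(r.fun).max());np.save("rail.npy",r.x)
from station import arm
o=arm.get_obs();p,R=np.array(o["ee_pos"]),np.array(o["tool_rot"])
for ss in(.2485+.06,.2485+.03):
    q,Rq=railpose(r.x,ss);print(q.round(4),step(p,R,q,Rq));
E
python3 fit2.py
```

```text
[ 0.6813  0.1924  0.3285  0.1234  0.2264  0.09   -0.2156 -0.4129  0.8126
  0.0318 -0.1228  0.5821] 8.276437599978303 [0.0015 0.0011 0.0072 0.0579]
[ 0.6813  0.1924  0.3285  0.1234  0.2264  0.09   -0.2156 -0.4129  0.8126
  0.0318 -0.1228  0.5821] 8.276437600059435 [0.0015 0.0011 0.0072 0.0579]
[[0.6529 0.1828 0.17  ]] [[-0.9404 -0.3243 -0.1024]]
[[ 0.5974 -0.0263  0.17  ]] [[ 0.3186 -0.9454  0.0683]]
ring s 0.11085964912280702
1.4514212814240932
[ 0.617  -0.0843  0.1544] [-0.1383, 0.0166, 0.2212, -0.0013, -0.068, -0.0038]
[ 0.6074 -0.056   0.1524] [-0.1084, 0.0165, 0.2232, -0.0013, -0.068, -0.0038]
```

Call:
drive_tool(plan=[[-0.035,0.004,0,0,0,0,-1],[-0.07,0.008,0,0,-0.02,0,-1],[-0.105,0.012,0.01,0,-0.04,0,-1],[-0.138,0.0165,0.03,0,-0.068,-0.004,-1],[-0.138,0.0165,0.06,0,-0.068,-0.004,-1]])

```text
clock: 7.3
ee_pos: [0.6213, -0.0897, 0.3173]
tool_rot: [[-0.315, 0.949, 0.028], [0.946, 0.317, -0.071], [-0.076, 0.004, -0.997]]
force: [1.4, -0.2, -1.8]
finger_gap: 0.0258
grip_force: 35.1
```

Call:
drive_tool(plan=[[0,0,0.03,0,0,0,-1],[0,0,0.06,0,0,0,-1],[0,0,0.09,0,0,0,-1],[0,0,0.12,0,0,0,-1],[0,0,0.14,0,0,0,-1]])

```text
clock: 7.72
ee_pos: [0.6183, -0.093, 0.1725]
tool_rot: [[-0.319, 0.948, 0.016], [0.946, 0.319, -0.064], [-0.065, -0.005, -0.998]]
force: [-0.8, -0.0, -2.2]
finger_gap: 0.0256
grip_force: 35.0
```

Call:
drive_tool(plan=[[0,0,0,0,0,0,-1],[0,0,0,0,0,0,-1],[0,0,0,0,0,0,-1],[0,0,0,0,0,0,-1]], newtons=25)

```text
clock: 8.05
ee_pos: [0.6218, -0.0923, 0.1785]
tool_rot: [[-0.32, 0.947, 0.025], [0.945, 0.321, -0.065], [-0.07, 0.003, -0.998]]
force: [0.2, -0.7, -1.9]
finger_gap: 0.0258
grip_force: 34.9
```

```bash
cat > go.py <<'E'
import sys
from h import *
from station import arm
r=np.load("rail.npy");o=arm.get_obs();p,R=np.array(o["ee_pos"]),np.array(o["tool_rot"])
print(p.round(4),"F",np.round(o["force"],1),"M",np.round(o["ft_torque"],2),o["clock"])
b=p-R[:,2]*BO
D=np.linspace(0,.32,1601);C,T=railcurve(r,D);i=np.linalg.norm(C-b,axis=1).argmin();e=R.T@(b-C[i])
print("bore s",D[i].round(4),"err tool mm",(e*1e3).round(2),"rot",Rn.from_matrix(railpose(r,D[i])[1].T@R).as_rotvec().round(3))
for a in sys.argv[1:]:
    q,Rq=railpose(r,float(a));print(a,step(p,R,q,Rq))
E
python3 go.py .3085 .2785
python3 - <<'E'
from h import *
from station import arm
d={n:arm.capture(n) for n in("wrist","scene","top")};pickle.dump(d,open("cap4.pkl","wb"))
A=np.zeros((600,800,3),np.uint8)
A[:600,:400]=crop(d["wrist"],220,60,160,240,2.5)
A[:300,400:]=crop(d["scene"],250,150,80,60,5);A[300:,400:]=crop(d["top"],235,170,80,60,5)
cv2.imwrite("pics/w4.png",np.clip(A*1.4,0,255).astype(np.uint8))
E
```

```text
[ 0.6218 -0.0923  0.1785] F [ 0.2 -0.7 -1.9] M [0.06 0.   0.01] 8.05
bore s 0.3192 err tool mm [ -0.06   2.03 -23.38] rot [-0.003 -0.001 -0.001]
.3085 [0.0108, -0.0021, 0.0234, 0.0027, 0.0015, 0.0013]
.2785 [0.0408, -0.002, 0.0233, 0.0027, 0.0015, 0.0013]
```

View pics/w4.png

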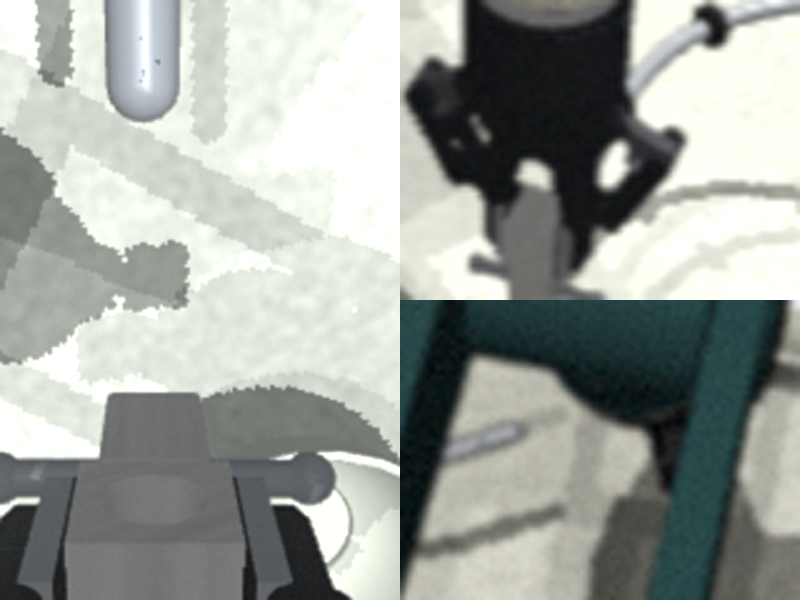

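The wrist view shows the tip at (276.8,108.8) and the bore mouth at about (282,258). I'll check both against the predictions.

```bash
python3 - <<'E'
from h import *
d=pickle.load(open("cap4.pkl","rb"));c=d["wrist"];r=np.load("rail.npy")
p,R=np.array([.6218,-.0923,.1785]),np.array([[-.32,.947,.025],[.945,.321,-.065],[-.07,.003,-.998]])
b=p-R[:,2]*BO
print("bore front",proj(c,[b+R[:,0]*.015,b]),"block top corners",proj(c,[b+R@[.015,.013,-.014],b+R@[.015,-.013,-.014]]), "low", proj(c,[b+R@[.015,.013,.014],b+R@[.015,-.013,.014]]), "bottom",proj(c,[b+R@[.015,.01,.05],b+R@[.015,-.01,.05]]))
print("tip pred",proj(c,railcurve(r,.2485)[0]),"s-.02",proj(c,railcurve(r,.2285)[0]))
obs=np.array([142,122])/2.5+[219.7,59.7]
for z in(.170,):
    q=atz(c,obs,z);print(q,"tool-frame lateral from bore",R.T@(q-b), "pred",R.T@(railcurve(r,.2485)[0][0]-b))
print("bottom obs",np.array([[113,393],[198,393],[100,460],[212,460]])/2.5+[219.7,59.7])
E
```

```text
bore front [[281.59266784 256.94278377]
 [281.61556764 290.2457789 ]] block top corners [[318.26118752 275.0478631 ]
 [244.97368822 275.09976891]] low [[311.64281811 242.04285654]
 [251.50705646 242.08801501]] bottom [[300.33135548 213.75561308]
 [262.74520317 213.78521363]]
tip pred [[276.71308612 107.63738491]] s-.02 [[276.53581792  54.63766494]]
[ 0.59744516 -0.02668892  0.17      ] tool-frame lateral from bore [ 0.07039959 -0.002032    0.02332623] pred [ 0.07074128 -0.00194284  0.02330235]
bottom obs [[264.9 216.9]
 [298.9 216.9]
 [259.7 243.7]
 [304.5 243.7]]
```

Lateral agreement is 0.1 mm. Next I'll lower onto the axis and approach.

Call:
drive_tool(plan=[[0.004,-0.001,0.012,0,0,0.001,-1],[0.011,-0.002,0.0234,0,0,0.001,-1],[0.02,-0.002,0.0234,0,0,0.001,-1],[0.03,-0.002,0.0234,0,0,0.001,-1],[0.03,-0.002,0.0234,0,0,0.001,-1]])

```text
clock: 8.62
ee_pos: [0.6087, -0.0635, 0.1518]
tool_rot: [[-0.321, 0.947, 0.021], [0.945, 0.321, -0.064], [-0.067, -0.0, -0.998]]
force: [-0.2, 0.7, -0.5]
finger_gap: 0.025
grip_force: 35.0
```

Call:
drive_tool(plan=[[0,0,0,0,0,0,-1],[0,0,0,0,0,0,-1],[0,0,0,0,0,0,-1],[0,0,0,0,0,0,-1],[0,0,0,0,0,0,-1]])

```text
clock: 9.03
ee_pos: [0.6096, -0.0659, 0.1515]
tool_rot: [[-0.319, 0.947, 0.022], [0.945, 0.32, -0.065], [-0.068, 0.0, -0.998]]
force: [1.0, 0.3, -2.2]
finger_gap: 0.0255
grip_force: 35.0
```

```bash
python3 go.py .2735 .2585
```

```text
[ 0.6096 -0.0659  0.1515] F [ 1.   0.3 -2.2] M [0.06 0.   0.03] 9.0333
bore s 0.2884 err tool mm [-0.09 -1.04  1.59] rot [-0.    -0.    -0.001]
.2735 [0.015, 0.001, -0.0016, 0.0003, 0.0001, 0.0007]
.2585 [0.03, 0.0011, -0.0016, 0.0003, 0.0001, 0.0007]
```

Call:
drive_tool(plan=[[0.005,0.001,-0.0015,0,0,0,-1],[0.01,0.001,-0.0015,0,0,0,-1],[0.015,0.001,-0.0015,0,0,0,-1],[0.015,0.001,-0.0015,0,0,0,-1],[0.015,0.001,-0.0015,0,0,0,-1]], newtons=22)

```text
clock: 9.45
ee_pos: [0.6053, -0.0504, 0.1517]
tool_rot: [[-0.32, 0.947, 0.021], [0.945, 0.321, -0.064], [-0.068, -0.0, -0.998]]
force: [0.1, -0.0, -1.7]
finger_gap: 0.0259
grip_force: 35.0
```

Call:
drive_tool(plan=[[0,0,0,0,0,0,-1],[0,0,0,0,0,0,-1],[0,0,0,0,0,0,-1],[0,0,0,0,0,0,-1]])

```text
clock: 9.78
ee_pos: [0.6056, -0.0511, 0.1517]
tool_rot: [[-0.319, 0.947, 0.022], [0.945, 0.32, -0.065], [-0.068, -0.0, -0.998]]
force: [-0.1, -0.1, -2.0]
finger_gap: 0.0256
grip_force: 35.0
```

```bash
python3 go.py .2585 .2485
```

```text
[ 0.6056 -0.0511  0.1517] F [-0.1 -0.1 -2. ] M [ 0.06 -0.01  0.01] 9.7833
bore s 0.2732 err tool mm [-0.07 -0.16  0.3 ] rot [ 0.     0.    -0.001]
.2585 [0.0148, 0.0002, -0.0003, -0.0, -0.0001, 0.0008]
.2485 [0.0248, 0.0002, -0.0003, -0.0, -0.0001, 0.0008]
```

Call:
drive_tool(plan=[[0.004,0,0,0,0,0,-1],[0.008,0,0,0,0,0,-1],[0.011,0,0,0,0,0,-1],[0.014,0,0,0,0,0,-1],[0.016,0,0,0,0,0,-1]])

```text
clock: 10.2
ee_pos: [0.6001, -0.0352, 0.1506]
tool_rot: [[-0.32, 0.947, 0.021], [0.945, 0.321, -0.064], [-0.068, -0.0, -0.998]]
force: [-0.4, 0.0, -0.6]
finger_gap: 0.0254
grip_force: 35.0
```

Call:
drive_tool(plan=[[0.002,0,0,0,0,0,-1],[0.004,0,0,0,0,0,-1],[0.006,0,0,0,0,0,-1],[0.006,0,0,0,0,0,-1],[0.006,0,0,0,0,0,-1]])

```text
clock: 10.62
ee_pos: [0.5985, -0.0301, 0.1502]
tool_rot: [[-0.32, 0.947, 0.022], [0.945, 0.32, -0.065], [-0.068, -0.0, -0.998]]
force: [0.2, -0.2, -1.1]
finger_gap: 0.0256
grip_force: 35.0
```

```bash
python3 go.py .2385 .2185
```

```text
[ 0.5985 -0.0301  0.1502] F [ 0.2 -0.2 -1.1] M [ 0.04 -0.    0.02] 10.6167
bore s 0.251 err tool mm [-0.   -0.2   0.31] rot [ 0.     0.    -0.001]
.2385 [0.0125, 0.0002, -0.0003, -0.0001, -0.0002, 0.0012]
.2185 [0.0325, 0.0002, -0.0003, -0.0001, -0.0002, 0.0012]
```

Call:
drive_tool(plan=[[0.003,0,0,0,0,0,-1],[0.007,0,0,0,0,0,-1],[0.011,0,0,0,0,0.001,-1],[0.014,0,0,0,0,0.001,-1],[0.016,0,0,0,0,0.001,-1]])

```text
clock: 11.03
ee_pos: [0.593, -0.0144, 0.1491]
tool_rot: [[-0.319, 0.948, 0.021], [0.945, 0.32, -0.064], [-0.068, -0.0, -0.998]]
force: [-1.0, -0.2, -1.6]
finger_gap: 0.0258
grip_force: 35.0
```

Call:
drive_tool(plan=[[0.003,0,0,0,0,0,-1],[0.007,0,0,0,0,0,-1],[0.011,0,0,0,0,0,-1],[0.015,0,0,0,0,0,-1],[0.016,0,0,0,0,0,-1]])

```text
clock: 11.45
ee_pos: [0.5879, 0.0009, 0.1479]
tool_rot: [[-0.319, 0.948, 0.021], [0.945, 0.32, -0.064], [-0.068, -0.0, -0.998]]
force: [-0.3, -0.0, -2.2]
finger_gap: 0.0253
grip_force: 35.0
```

Call:
drive_tool(plan=[[0,0,0,0,0,0,-1],[0,0,0,0,0,0,-1],[0,0,0,0,0,0,-1]])

```text
clock: 11.7
ee_pos: [0.5884, -0.0, 0.1481]
tool_rot: [[-0.319, 0.948, 0.022], [0.945, 0.319, -0.065], [-0.068, 0.0, -0.998]]
force: [-0.0, 0.3, -1.5]
finger_gap: 0.0258
grip_force: 35.0
```

```bash
python3 go.py .2085 .1985 .1885
```

```text
[ 0.5884 -0.      0.1481] F [-0.   0.3 -1.5] M [ 0.06 -0.02  0.01] 11.7
bore s 0.2192 err tool mm [-0.03 -0.17  0.25] rot [-0.  0.  0.]
.2085 [0.0107, 0.0002, -0.0002, 0.0, -0.0001, -0.0]
.1985 [0.0207, 0.0002, -0.0002, 0.0, -0.0001, -0.0]
.1885 [0.0307, 0.0002, -0.0002, 0.0, -0.0001, -0.0]
```

Threaded with no contact force. Next I'll print chunk rows along the curve.

```bash
cat > chunks.py <<'E'
import sys
from h import *
r=np.load("rail.npy")
s0,s1,n=float(sys.argv[1]),float(sys.argv[2]),int(sys.argv[3])
for a,b in zip(np.linspace(s0,s1,n+1)[:-1],np.linspace(s0,s1,n+1)[1:]):
    p,R=railpose(r,a);print("%.4f>%.4f"%(a,b))
    for k in range(1,6):
        q,Rq=railpose(r,a+(b-a)*k/5);print("  ",np.round(step(p,R,q,Rq),4).tolist())
E
python3 chunks.py .2192 .1892 2;python3 chunks.py .1892 .1392 3; python3 chunks.py .1392 .1092 2
```

```text
0.2192>0.2042
   [0.003, 0.0, 0.0, 0.0, 0.0, 0.0]
   [0.006, 0.0, 0.0, 0.0, 0.0, 0.0]
   [0.009, 0.0, 0.0, 0.0, 0.0, 0.0]
   [0.012, 0.0, 0.0, 0.0, 0.0, 0.0]
   [0.015, 0.0, 0.0, 0.0, 0.0, 0.0]
0.2042>0.1892
   [0.003, 0.0, 0.0, 0.0, 0.0, 0.0]
   [0.006, -0.0, -0.0, 0.0, 0.0, 0.0]
   [0.009, 0.0, -0.0, 0.0, 0.0, 0.0]
   [0.012, 0.0, 0.0, 0.0, 0.0, 0.0]
   [0.015, -0.0, -0.0, 0.0, 0.0, 0.0]
0.1892>0.1725
   [0.0034, 0.0, -0.0, 0.0015, 0.0023, 0.0218]
   [0.0068, 0.0001, -0.0, 0.0033, 0.0052, 0.0494]
   [0.0102, 0.0003, -0.0, 0.005, 0.0081, 0.077]
   [0.0135, 0.0005, -0.0001, 0.0066, 0.0111, 0.1046]
   [0.0169, 0.0009, -0.0001, 0.0081, 0.0142, 0.1323]
0.1725>0.1559
   [0.0034, 0.0, -0.0, 0.0015, 0.0031, 0.0276]
   [0.0068, 0.0001, -0.0, 0.0028, 0.0062, 0.0552]
   [0.0102, 0.0003, -0.0, 0.0041, 0.0094, 0.0828]
   [0.0136, 0.0006, -0.0001, 0.0053, 0.0126, 0.1104]
   [0.0169, 0.001, -0.0001, 0.0064, 0.0158, 0.138]
0.1559>0.1392
   [0.0034, 0.0, -0.0, 0.001, 0.0033, 0.0276]
   [0.0068, 0.0001, -0.0, 0.0019, 0.0066, 0.0552]
   [0.0102, 0.0004, -0.0, 0.0028, 0.0099, 0.0827]
   [0.0136, 0.0007, -0.0001, 0.0035, 0.0132, 0.1103]
   [0.0169, 0.0011, -0.0001, 0.0041, 0.0165, 0.1379]
0.1392>0.1242
   [0.0031, 0.0, -0.0, 0.0005, 0.003, 0.0248]
   [0.0061, 0.0001, -0.0, 0.0009, 0.0061, 0.0496]
   [0.0092, 0.0003, -0.0, 0.0013, 0.0091, 0.0744]
   [0.0122, 0.0006, -0.0001, 0.0015, 0.0122, 0.0993]
   [0.0153, 0.0009, -0.0001, 0.0017, 0.0153, 0.1241]
0.1242>0.1092
   [0.0031, 0.0, -0.0, 0.0001, 0.0031, 0.0248]
   [0.0061, 0.0001, -0.0, 0.0002, 0.0061, 0.0496]
   [0.0092, 0.0003, -0.0, 0.0001, 0.0092, 0.0744]
   [0.0122, 0.0006, -0.0001, 0.0, 0.0123, 0.0992]
   [0.0153, 0.001, -0.0001, -0.0002, 0.0154, 0.1241]
```

Call:
drive_tool(plan=[[0.005,0,0,0,0,0,-1],[0.01,0,0,0,0,0,-1],[0.015,0,0,0,0,0,-1],[0.02,0,0,0,0,0,-1],[0.025,0,0,0,0,0,-1]])

```text
clock: 12.12
ee_pos: [0.58, 0.0244, 0.1463]
tool_rot: [[-0.319, 0.948, 0.021], [0.945, 0.32, -0.064], [-0.068, -0.0, -0.998]]
force: [-0.3, -1.0, -2.4]
finger_gap: 0.0258
grip_force: 35.0
```

Call:
drive_tool(plan=[[0.003,0,0,0,0,0,-1],[0.005,0,0,0,0,0,-1],[0.005,0,0,0,0,0,-1],[0.005,0,0,0,0,0,-1]])

```text
clock: 12.45
ee_pos: [0.5787, 0.0286, 0.146]
tool_rot: [[-0.319, 0.948, 0.022], [0.945, 0.32, -0.065], [-0.068, -0.0, -0.998]]
force: [-1.0, 0.1, -1.7]
finger_gap: 0.0255
grip_force: 35.0
```

```bash
python3 go.py
```

```text
[0.5787 0.0286 0.146 ] F [-1.   0.1 -1.7] M [0.02 0.04 0.01] 12.45
bore s 0.189 err tool mm [ 0.01 -0.16  0.25] rot [ 0.  0. -0.]
```

Forces are at noise level. Into the bend, one chunk.

Call:
drive_tool(plan=[[0.0034,0,0,0.0015,0.0023,0.022,-1],[0.0068,0.0001,0,0.0033,0.0052,0.049,-1],[0.0102,0.0003,0,0.005,0.0081,0.077,-1],[0.0135,0.0005,-0.0001,0.0066,0.0111,0.1046,-1],[0.0169,0.0009,-0.0001,0.0081,0.0142,0.132,-1]])

```text
clock: 12.87
ee_pos: [0.5743, 0.0446, 0.145]
tool_rot: [[-0.19, 0.982, 0.01], [0.98, 0.19, -0.053], [-0.054, 0.0, -0.999]]
force: [0.3, -0.7, -1.3]
finger_gap: 0.0255
grip_force: 34.9
```

Call:
drive_tool(plan=[[0,0,0,0,0,0,-1],[0,0,0,0,0,0,-1],[0,0,0,0,0,0,-1]])

```text
clock: 13.12
ee_pos: [0.5743, 0.0445, 0.145]
tool_rot: [[-0.192, 0.981, 0.01], [0.98, 0.192, -0.053], [-0.054, -0.0, -0.999]]
force: [0.2, 0.6, -2.1]
finger_gap: 0.0255
grip_force: 35.0
```

```bash
python3 go.py
```

```text
[0.5743 0.0445 0.145 ] F [ 0.2  0.6 -2.1] M [-0.    0.04  0.02] 13.1167
bore s 0.1728 err tool mm [ 0.03 -0.2   0.29] rot [0.    0.    0.001]
```

Call:
drive_tool(plan=[[0.0034,0,0,0.0015,0.0031,0.0276,-1],[0.0068,0.0001,0,0.0028,0.0062,0.0552,-1],[0.0102,0.0003,0,0.0041,0.0094,0.0828,-1],[0.0136,0.0006,-0.0001,0.0053,0.0126,0.1104,-1],[0.0169,0.001,-0.0001,0.0064,0.0158,0.138,-1]])

```text
clock: 13.53
ee_pos: [0.572, 0.0614, 0.1442]
tool_rot: [[-0.054, 0.999, 0.002], [0.998, 0.054, -0.038], [-0.038, -0.0, -0.999]]
force: [-0.4, -0.0, -2.3]
finger_gap: 0.0259
grip_force: 34.9
```

Call:
drive_tool(plan=[[0.0034,0,0,0.001,0.0033,0.0276,-1],[0.0068,0.0001,0,0.0019,0.0066,0.0552,-1],[0.0102,0.0004,0,0.0028,0.0099,0.0827,-1],[0.0136,0.0007,-0.0001,0.0035,0.0132,0.1103,-1],[0.0169,0.0011,-0.0001,0.0041,0.0165,0.1379,-1]])

```text
clock: 13.95
ee_pos: [0.5722, 0.0783, 0.1436]
tool_rot: [[0.084, 0.996, -0.002], [0.996, -0.084, -0.021], [-0.022, -0.0, -1.0]]
force: [-0.4, -0.0, -1.1]
finger_gap: 0.0257
grip_force: 34.9
```

```bash
python3 go.py; python3 chunks.py .1392 .1272 1;python3 chunks.py .1272 .0872 4
```

```text
[0.5722 0.0783 0.1436] F [-0.4 -0.  -1.1] M [ 0.06 -0.07  0.01] 13.95
bore s 0.1394 err tool mm [-0.01 -0.16  0.35] rot [0.    0.    0.002]
0.1392>0.1272
   [0.0024, 0.0, -0.0, 0.0004, 0.0024, 0.0199]
   [0.0049, 0.0001, -0.0, 0.0008, 0.0049, 0.0397]
   [0.0073, 0.0002, -0.0, 0.0011, 0.0073, 0.0596]
   [0.0098, 0.0004, -0.0, 0.0013, 0.0097, 0.0794]
   [0.0122, 0.0006, -0.0001, 0.0015, 0.0122, 0.0993]
0.1272>0.1172
   [0.002, 0.0, -0.0, 0.0001, 0.002, 0.0165]
   [0.0041, 0.0001, -0.0, 0.0002, 0.0041, 0.0331]
   [0.0061, 0.0001, -0.0, 0.0003, 0.0061, 0.0496]
   [0.0082, 0.0003, -0.0, 0.0004, 0.0082, 0.0662]
   [0.0102, 0.0004, -0.0001, 0.0004, 0.0102, 0.0827]
0.1172>0.1072
   [0.002, 0.0, -0.0, -0.0, 0.0021, 0.0165]
   [0.0041, 0.0001, -0.0, -0.0001, 0.0041, 0.0331]
   [0.0061, 0.0002, -0.0, -0.0002, 0.0061, 0.0496]
   [0.0082, 0.0003, -0.0, -0.0003, 0.0082, 0.0662]
   [0.0102, 0.0004, -0.0001, -0.0005, 0.0102, 0.0827]
0.1072>0.0972
   [0.002, 0.0, -0.0, -0.0002, 0.002, 0.0165]
   [0.0041, 0.0001, -0.0, -0.0004, 0.0041, 0.0331]
   [0.0061, 0.0002, -0.0, -0.0007, 0.0061, 0.0496]
   [0.0082, 0.0003, -0.0, -0.001, 0.0081, 0.0662]
   [0.0102, 0.0004, -0.0001, -0.0013, 0.0102, 0.0827]
0.0972>0.0872
   [0.002, 0.0, -0.0, -0.0004, 0.002, 0.0165]
   [0.0041, 0.0001, -0.0, -0.0008, 0.004, 0.0331]
   [0.0061, 0.0002, -0.0, -0.0012, 0.006, 0.0496]
   [0.0082, 0.0003, -0.0, -0.0017, 0.008, 0.0662]
   [0.0102, 0.0005, -0.0001, -0.0022, 0.01, 0.0827]
```

Call:
drive_tool(plan=[[0.0024,0,0,0.0004,0.0024,0.02,-1],[0.0049,0.0001,0,0.0008,0.0049,0.04,-1],[0.0073,0.0002,0,0.0011,0.0073,0.06,-1],[0.0098,0.0004,0,0.0013,0.0097,0.079,-1],[0.0122,0.0006,-0.0001,0.0015,0.0122,0.099,-1]])

```text
clock: 14.37
ee_pos: [0.5729, 0.0881, 0.1434]
tool_rot: [[0.182, 0.983, -0.004], [0.983, -0.182, -0.014], [-0.014, -0.001, -1.0]]
force: [-2.2, -11.7, -0.6]
finger_gap: 0.0258
grip_force: 35.4
```

Call:
drive_tool(plan=[[0.002,0,0,0.0001,0.002,0.0165,-1],[0.0041,0.0001,0,0.0002,0.0041,0.033,-1],[0.0061,0.0001,0,0.0003,0.0061,0.05,-1],[0.0082,0.0003,0,0.0004,0.0082,0.066,-1],[0.0102,0.0004,-0.0001,0.0004,0.0102,0.083,-1]])

```text
clock: 14.78
ee_pos: [0.5747, 0.0977, 0.1433]
tool_rot: [[0.263, 0.965, -0.003], [0.965, -0.263, -0.004], [-0.004, -0.002, -1.0]]
force: [-3.8, -10.7, 0.8]
finger_gap: 0.0257
grip_force: 35.5
```

```bash
python3 go.py
```

```text
[0.5747 0.0977 0.1433] F [ -3.8 -10.7   0.8] M [-1.61  0.47 -0.11] 14.7833
bore s 0.1202 err tool mm [-0.09 -0.74  0.44] rot [ 0.002 -0.002  0.026]
```

Contact with the ring: about 11 N and steady. I'll continue.

Call:
drive_tool(plan=[[0.002,0,0,0,0.0021,0.0165,-1],[0.0041,0.0001,0,0,0.0041,0.033,-1],[0.0061,0.0002,0,0,0.0061,0.05,-1],[0.0082,0.0003,0,0,0.0082,0.066,-1],[0.0102,0.0004,-0.0001,-0.0005,0.0102,0.083,-1]])

```text
clock: 15.2
ee_pos: [0.5774, 0.1074, 0.1433]
tool_rot: [[0.342, 0.94, 0.0], [0.94, -0.342, 0.006], [0.006, -0.002, -1.0]]
force: [-3.8, -11.0, 0.6]
finger_gap: 0.0256
grip_force: 35.5
```

Call:
drive_tool(plan=[[0.002,0,0,-0.0002,0.002,0.0165,-1],[0.0041,0.0001,0,-0.0004,0.0041,0.033,-1],[0.0061,0.0002,0,-0.0007,0.0061,0.05,-1],[0.0082,0.0003,0,-0.001,0.0081,0.066,-1],[0.0102,0.0004,-0.0001,-0.0013,0.0102,0.083,-1]])

```text
clock: 15.62
ee_pos: [0.5809, 0.1169, 0.1434]
tool_rot: [[0.419, 0.908, 0.005], [0.908, -0.419, 0.015], [0.015, -0.002, -1.0]]
force: [-4.3, -10.4, 0.8]
finger_gap: 0.0255
grip_force: 35.6
```

```bash
python3 go.py;python3 chunks.py .0872 .0372 5|grep -v '0\.[0-9]*, 0.0[0-9]*, -*0.0, -*0.0,'
```

```text
[0.5809 0.1169 0.1434] F [ -4.3 -10.4   0.8] M [-1.57  0.69 -0.12] 15.6167
bore s 0.1006 err tool mm [-0.   -0.95  0.52] rot [ 0.002 -0.002  0.029]
0.0872>0.0772
   [0.002, 0.0, -0.0, -0.0005, 0.002, 0.0165]
   [0.0041, 0.0001, -0.0, -0.0011, 0.004, 0.0331]
   [0.0061, 0.0002, -0.0, -0.0017, 0.0059, 0.0496]
   [0.0081, 0.0003, -0.0, -0.0023, 0.0079, 0.0662]
   [0.0102, 0.0005, -0.0001, -0.003, 0.0098, 0.0828]
0.0772>0.0672
   [0.002, 0.0, -0.0, -0.0007, 0.0019, 0.0166]
   [0.0041, 0.0001, -0.0, -0.0014, 0.0038, 0.0331]
   [0.0061, 0.0002, -0.0, -0.0022, 0.0058, 0.0497]
   [0.0081, 0.0003, -0.0, -0.003, 0.0076, 0.0662]
   [0.0102, 0.0005, -0.0, -0.0038, 0.0095, 0.0828]
0.0672>0.0572
   [0.002, 0.0, -0.0, -0.0009, 0.0019, 0.0166]
   [0.0041, 0.0001, -0.0, -0.0017, 0.0037, 0.0331]
   [0.0061, 0.0002, -0.0, -0.0027, 0.0056, 0.0497]
   [0.0081, 0.0003, -0.0, -0.0036, 0.0074, 0.0663]
   [0.0102, 0.0005, -0.0, -0.0046, 0.0092, 0.0828]
0.0572>0.0472
   [0.002, 0.0, -0.0, -0.001, 0.0018, 0.0166]
   [0.0041, 0.0001, -0.0, -0.002, 0.0036, 0.0331]
   [0.0061, 0.0002, -0.0, -0.0031, 0.0053, 0.0497]
   [0.0081, 0.0004, -0.0, -0.0042, 0.007, 0.0663]
   [0.0102, 0.0005, -0.0, -0.0053, 0.0088, 0.0829]
0.0472>0.0372
   [0.002, 0.0, -0.0, -0.0012, 0.0017, 0.0166]
   [0.0041, 0.0001, -0.0, -0.0023, 0.0034, 0.0332]
   [0.0061, 0.0002, -0.0, -0.0035, 0.005, 0.0497]
   [0.0081, 0.0004, -0.0, -0.0048, 0.0067, 0.0663]
   [0.0101, 0.0005, -0.0, -0.006, 0.0083, 0.0829]
```

Call:
drive_tool(plan=[[0.002,0.0003,0,-0.0004,0.002,0.0165,-1],[0.0041,0.0004,0,-0.0008,0.004,0.033,-1],[0.0061,0.0006,0,-0.0012,0.006,0.05,-1],[0.0082,0.0008,0,-0.0017,0.008,0.066,-1],[0.0102,0.001,-0.0001,-0.0022,0.01,0.083,-1]])

```text
clock: 16.03
ee_pos: [0.5852, 0.126, 0.1435]
tool_rot: [[0.493, 0.87, 0.01], [0.87, -0.493, 0.023], [0.025, -0.003, -1.0]]
force: [-6.3, -9.5, 2.7]
finger_gap: 0.0257
grip_force: 35.7
```

Call:
drive_tool(plan=[[0.002,0,0,-0.0005,0.002,0.0165,-1],[0.0041,0.0001,0,-0.0011,0.004,0.033,-1],[0.0061,0.0002,0,-0.0017,0.0059,0.05,-1],[0.0081,0.0003,0,-0.0023,0.0079,0.066,-1],[0.0102,0.0005,-0.0001,-0.003,0.0098,0.083,-1]])

```text
clock: 16.45
ee_pos: [0.5902, 0.1348, 0.1438]
tool_rot: [[0.563, 0.826, 0.016], [0.826, -0.563, 0.03], [0.034, -0.003, -0.999]]
force: [-6.8, -8.8, 2.8]
finger_gap: 0.0257
grip_force: 35.8
```

```bash
python3 go.py
```

```text
[0.5902 0.1348 0.1438] F [-6.8 -8.8  2.8] M [-1.28  1.04 -0.1 ] 16.45
bore s 0.081 err tool mm [ 0.   -1.08  0.65] rot [ 0.002 -0.003  0.033]
```

Call:
drive_tool(plan=[[0.002,0,-0.0001,-0.0007,0.0019,0.0166,-1],[0.0041,0.0001,-0.0003,-0.0014,0.0038,0.033,-1],[0.0061,0.0002,-0.0004,-0.0022,0.0058,0.05,-1],[0.0081,0.0003,-0.0005,-0.003,0.0076,0.066,-1],[0.0102,0.0005,-0.0006,-0.0038,0.0095,0.083,-1]])

```text
clock: 16.87
ee_pos: [0.5958, 0.1429, 0.1443]
tool_rot: [[0.63, 0.777, 0.024], [0.776, -0.63, 0.035], [0.042, -0.004, -0.999]]
force: [-7.6, -8.6, 0.2]
finger_gap: 0.0258
grip_force: 35.4
```

Call:
drive_tool(plan=[[0.002,0,0,-0.0009,0.0019,0.0166,-1],[0.0041,0.0001,0,-0.0017,0.0037,0.033,-1],[0.0061,0.0002,0,-0.0027,0.0056,0.05,-1],[0.0081,0.0003,0,-0.0036,0.0074,0.066,-1],[0.0102,0.0005,0,-0.0046,0.0092,0.083,-1]])

```text
clock: 17.28
ee_pos: [0.6022, 0.1506, 0.1447]
tool_rot: [[0.691, 0.722, 0.033], [0.721, -0.692, 0.039], [0.051, -0.004, -0.999]]
force: [-8.7, -7.1, 1.8]
finger_gap: 0.0257
grip_force: 35.5
```

```bash
python3 go.py
```

```text
[0.6022 0.1506 0.1447] F [-8.7 -7.1  1.8] M [-1.19  1.31 -0.11] 17.2833
bore s 0.0616 err tool mm [-0.04 -1.17  0.64] rot [ 0.001 -0.005  0.039]
```

Call:
drive_tool(plan=[[0.002,0,-0.0001,-0.001,0.0018,0.0166,-1],[0.0041,0.0001,-0.0002,-0.002,0.0036,0.033,-1],[0.0061,0.0002,-0.0003,-0.0031,0.0053,0.05,-1],[0.0081,0.0004,-0.0004,-0.0042,0.007,0.066,-1],[0.0102,0.0005,-0.0004,-0.0053,0.0088,0.083,-1]])

```text
clock: 17.7
ee_pos: [0.6091, 0.1577, 0.1453]
tool_rot: [[0.749, 0.662, 0.042], [0.66, -0.75, 0.042], [0.059, -0.004, -0.998]]
force: [-8.5, -7.5, 0.2]
finger_gap: 0.0252
grip_force: 35.4
```

Call:
drive_tool(plan=[[0.002,0,0,-0.0012,0.0017,0.0166,-1],[0.0041,0.0001,0,-0.0023,0.0034,0.033,-1],[0.0061,0.0002,0,-0.0035,0.005,0.05,-1],[0.0081,0.0004,0,-0.0048,0.0067,0.066,-1],[0.0101,0.0005,0,-0.006,0.0083,0.083,-1]])

```text
clock: 18.12
ee_pos: [0.6166, 0.1642, 0.1459]
tool_rot: [[0.801, 0.597, 0.051], [0.596, -0.802, 0.042], [0.066, -0.004, -0.998]]
force: [-10.6, -6.5, 1.7]
finger_gap: 0.0259
grip_force: 35.4
```

```bash
python3 go.py; python3 chunks.py .0372 .0292 2
```

```text
[0.6166 0.1642 0.1459] F [-10.6  -6.5   1.7] M [-1.02  1.53 -0.1 ] 18.1167
bore s 0.0422 err tool mm [-0.08 -1.23  0.71] rot [ 0.    -0.006  0.044]
0.0372>0.0332
   [0.0008, 0.0, -0.0, -0.0005, 0.0006, 0.0066]
   [0.0016, 0.0, -0.0, -0.001, 0.0013, 0.0133]
   [0.0024, 0.0001, -0.0, -0.0016, 0.0019, 0.0199]
   [0.0032, 0.0001, -0.0, -0.0021, 0.0025, 0.0265]
   [0.0041, 0.0001, -0.0, -0.0026, 0.0032, 0.0332]
0.0332>0.0292
   [0.0008, 0.0, -0.0, -0.0005, 0.0006, 0.0066]
   [0.0016, 0.0, -0.0, -0.0011, 0.0012, 0.0133]
   [0.0024, 0.0001, -0.0, -0.0016, 0.0019, 0.0199]
   [0.0032, 0.0001, -0.0, -0.0022, 0.0025, 0.0266]
   [0.0041, 0.0001, -0.0, -0.0027, 0.0031, 0.0332]
```

Call:
drive_tool(plan=[[0.0016,0,0,-0.001,0.0013,0.0133,-1],[0.0032,0.0001,0,-0.0021,0.0025,0.0265,-1],[0.0049,0.0001,0,-0.0031,0.0038,0.04,-1],[0.0065,0.0002,0,-0.0042,0.005,0.053,-1],[0.0081,0.0003,0,-0.0053,0.0063,0.066,-1]])

```text
clock: 18.53
ee_pos: [0.623, 0.1689, 0.1463]
tool_rot: [[0.838, 0.543, 0.059], [0.541, -0.84, 0.042], [0.072, -0.003, -0.997]]
force: [-10.5, -4.9, -0.1]
finger_gap: 0.0257
grip_force: 35.4
```

```bash
python3 go.py
```

```text
[0.623  0.1689 0.1463] F [-10.5  -4.9  -0.1] M [-0.88  1.54 -0.07] 18.5333
bore s 0.0344 err tool mm [-0.12 -1.17  0.87] rot [-0.    -0.007  0.045]
```

Call:
drive_tool(plan=[[0.0008,0,0,-0.0005,0.0006,0.0066,-1],[0.0016,0,0,-0.0011,0.0012,0.0133,-1],[0.0024,0.0001,0,-0.0016,0.0019,0.02,-1],[0.0032,0.0001,0,-0.0022,0.0025,0.0266,-1],[0.0041,0.0001,0,-0.0027,0.0031,0.0332,-1]])

```text
clock: 18.95
ee_pos: [0.6264, 0.1711, 0.1466]
tool_rot: [[0.855, 0.515, 0.063], [0.513, -0.857, 0.041], [0.075, -0.003, -0.997]]
force: [-10.4, -5.4, 0.2]
finger_gap: 0.0258
grip_force: 35.4
```

```bash
python3 go.py; python3 chunks.py .0252 .0212 1|tail -2
```

```text
[0.6264 0.1711 0.1466] F [-10.4  -5.4   0.2] M [-0.89  1.59 -0.1 ] 18.95
bore s 0.0306 err tool mm [-0.03 -1.16  0.92] rot [-0.    -0.007  0.047]
   [0.0032, 0.0001, -0.0, -0.0023, 0.0023, 0.0266]
   [0.0041, 0.0001, -0.0, -0.0029, 0.0029, 0.0332]
```

Call:
drive_tool(plan=[[0.0006,0,0,-0.0004,0.0004,0.005,-1],[0.0012,0,0,-0.0008,0.0008,0.01,-1],[0.0018,0,0,-0.0012,0.0012,0.015,-1],[0.0024,0.0001,0,-0.0016,0.0016,0.02,-1]])

```text
clock: 19.28
ee_pos: [0.6284, 0.1724, 0.1468]
tool_rot: [[0.865, 0.497, 0.065], [0.496, -0.867, 0.041], [0.076, -0.003, -0.997]]
force: [-11.2, -4.4, 0.0]
finger_gap: 0.0254
grip_force: 35.4
```

```bash
python3 go.py
```

```text
[0.6284 0.1724 0.1468] F [-11.2  -4.4   0. ] M [-0.74  1.57 -0.06] 19.2833
bore s 0.0282 err tool mm [-0.07 -1.13  0.97] rot [-0.    -0.007  0.047]
```

Call:
drive_tool(plan=[[0.0005,0,0,-0.0004,0.0004,0.004,-1],[0.001,0,0,-0.0008,0.0008,0.008,-1],[0.0015,0,0,-0.0011,0.0011,0.012,-1]])

```text
clock: 19.53
ee_pos: [0.6288, 0.1726, 0.1467]
tool_rot: [[0.871, 0.487, 0.064], [0.486, -0.873, 0.04], [0.075, -0.003, -0.997]]
force: [-12.6, -7.8, 2.0]
finger_gap: 0.0257
grip_force: 35.7
```

Call:
drive_tool(plan=[[0.0005,0,0,-0.0004,0.0004,0.004,-1],[0.001,0,0,-0.0008,0.0008,0.008,-1]])

```text
clock: 19.7
ee_pos: [0.629, 0.1726, 0.1466]
tool_rot: [[0.875, 0.48, 0.064], [0.479, -0.877, 0.038], [0.075, -0.003, -0.997]]
force: [-14.6, -9.3, 3.1]
finger_gap: 0.0255
grip_force: 35.8
```

```bash
python3 go.py
```

```text
[0.629  0.1726 0.1466] F [-14.6  -9.3   3.1] M [-1.43  2.21 -0.02] 19.7
bore s 0.0276 err tool mm [-0.06 -1.09  1.19] rot [-0.002 -0.009  0.061]
```

The ring has stopped dead, with force up to 17 N and position unchanged. Unload gently before releasing.

Call:
drive_tool(plan=[[-0.002,0,0,0.0015,-0.0015,-0.013,-1],[-0.004,0,-0.0003,0.003,-0.003,-0.027,-1],[-0.005,0,-0.0005,0.004,-0.004,-0.035,-1],[-0.005,0,-0.0005,0.004,-0.004,-0.035,-1],[-0.005,0,-0.0005,0.004,-0.004,-0.035,-1]])

```text
clock: 20.12
ee_pos: [0.6287, 0.172, 0.1476]
tool_rot: [[0.857, 0.511, 0.067], [0.509, -0.86, 0.043], [0.079, -0.003, -0.997]]
force: [-6.8, -2.9, -3.7]
finger_gap: 0.0256
grip_force: 34.8
```

```bash
python3 go.py
```

```text
[0.6287 0.172  0.1476] F [-6.8 -2.9 -3.7] M [-0.55  1.07 -0.08] 20.1167
bore s 0.0282 err tool mm [ 0.05 -0.63  0.08] rot [ 0.001 -0.004  0.031]
```

Call:
drive_tool(plan=[[-0.001,0,0,0,0,-0.007,-1],[-0.002,0,0.0002,0,0,-0.012,-1],[-0.002,0,0.0003,0,0,-0.012,-1],[-0.002,0,0.0003,0,0,-0.012,-1]])

```text
clock: 20.45
ee_pos: [0.6288, 0.1717, 0.1481]
tool_rot: [[0.851, 0.521, 0.07], [0.519, -0.854, 0.044], [0.083, -0.001, -0.997]]
force: [-4.3, -1.4, -5.1]
finger_gap: 0.0257
grip_force: 34.9
```

```bash
python3 go.py
```

```text
[0.6288 0.1717 0.1481] F [-4.3 -1.4 -5.1] M [-0.33  0.87 -0.06] 20.45
bore s 0.0282 err tool mm [-0.11 -0.32 -0.37] rot [-0.    -0.001  0.019]
```

Call:
drive_tool(plan=[[-0.0006,0,0.0004,0,0,-0.005,-1],[-0.0012,0,0.0006,0,0,-0.008,-1],[-0.0012,0,0.0006,0,0,-0.008,-1]])

```text
clock: 20.7
ee_pos: [0.6288, 0.1714, 0.148]
tool_rot: [[0.846, 0.528, 0.073], [0.526, -0.849, 0.045], [0.085, 0.0, -0.996]]
force: [-4.9, -0.9, -3.4]
finger_gap: 0.0253
grip_force: 35.0
```

Call:
drive_tool(plan=[[0,0,0,0,0,0,-0.4],[0,0,0,0,0,0,-0.35],[0,0,0,0,0,0,-0.3],[0,0,0,0,0,0,-0.2],[0,0,0,0,0,0,-0.1]])

```text
clock: 21.12
ee_pos: [0.6307, 0.1714, 0.149]
tool_rot: [[0.846, 0.528, 0.076], [0.526, -0.849, 0.045], [0.089, 0.002, -0.996]]
force: [-0.4, 0.5, 0.8]
finger_gap: 0.0385
grip_force: 0.0
```

```bash
python3 go.py; python3 - <<'E'
from h import *
from station import arm
o=arm.get_obs();print(o["finger_gap"],o["grip_force"])
c=arm.capture("wrist");s=arm.capture("scene")
A=np.zeros((600,800,3),np.uint8);A[:600,:400]=crop(c,200,120,160,240,2.5);A[:480,400:]=crop(s,300,120,100,120,4)
cv2.imwrite("pics/w5.png",np.clip(A*1.4,0,255).astype(np.uint8))
E
```

```text
[0.6307 0.1714 0.149 ] F [-0.4  0.5  0.8] M [-0.03  0.04 -0.  ] 21.1167
bore s 0.0268 err tool mm [-0.08  0.8  -1.15] rot [-0.002  0.004 -0.001]
0.038492367076557094 0.0
```

View pics/w5.png

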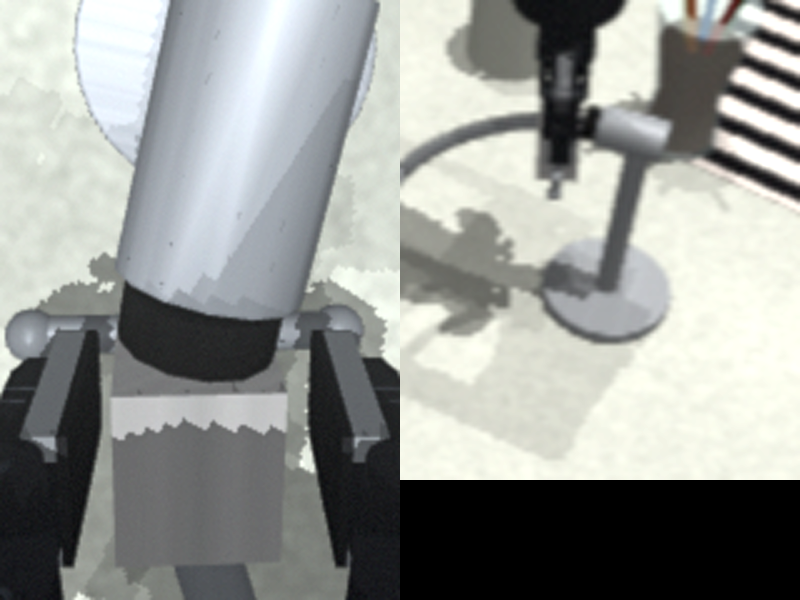

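The ring sits against the sleeve, the slider is right behind it, and the fingers are clear on both sides. Retreat straight up.

Call:
drive_tool(plan=[[0,0,0,0,0,0,0.2],[0,0,0,0,0,0,0.2],[0,0,-0.01,0,0,0,0.2],[0,0,-0.03,0,0,0,0.2],[0,0,-0.06,0,0,0,0.2]])

```text
clock: 21.63
ee_pos: [0.6227, 0.1682, 0.2063]
tool_rot: [[0.847, 0.528, 0.068], [0.526, -0.849, 0.044], [0.081, -0.002, -0.997]]
force: [0.8, -0.1, -0.2]
finger_gap: 0.0512
grip_force: 0.0
```

Call:
drive_tool(plan=[[-0.01,0,-0.03,0,0,0,0.2],[-0.02,0,-0.06,0,0,0,0.2],[-0.03,0,-0.08,0,0,0,0.2],[-0.03,0,-0.08,0,0,0,0.2],[-0.03,0,-0.08,0,0,0,0.2]])

```text
clock: 22.05
ee_pos: [0.5941, 0.1491, 0.2872]
tool_rot: [[0.846, 0.528, 0.077], [0.526, -0.849, 0.045], [0.089, 0.002, -0.996]]
force: [-0.0, -0.7, -0.1]
finger_gap: 0.0511
grip_force: 0.0
```

Call:
drive_tool(plan=[[0,0,0,0,0,0,0.2],[0,0,0,0,0,0,0.2],[0,0,0,0,0,0,0.2],[0,0,0,0,0,0,0.2],[0,0,0,0,0,0,0.2]])

```text
clock: 22.47
ee_pos: [0.5932, 0.1493, 0.2839]
tool_rot: [[0.846, 0.528, 0.071], [0.526, -0.849, 0.045], [0.084, -0.0, -0.996]]
force: [1.2, -0.8, -0.3]
finger_gap: 0.051
grip_force: 0.0
```

```bash
python3 - <<'E'
from h import *
from station import arm
r=np.load("rail.npy")
s0=arm.capture("scene");w0=arm.capture("wrist")
for _ in range(6): s=arm.capture("scene")
w=arm.capture("wrist")
for a,b in((s0,s),(w0,w)): print("diff",np.abs(a["image"].astype(int)-b["image"]).max(), (np.abs(a["image"].astype(int)-b["image"]).max(2)>40).sum())
o=arm.get_obs();print(o["ee_pos"],o["force"],o["clock"])
# black ring and bright top-face in wrist view: profile along the bar's projected line
for z in(.013,):
    d=np.linspace(-.02,.06,41);C,T=railcurve(r,np.clip(d,0,1));C=C+np.where(d<0,d,0)[:,None]*T;q=proj(w,C+[0,0,z])
    for k in range(0,41):
        u,v=q[k].round().astype(int); 
        print(int(round(d[k]*1e3)),int(w["image"][v,u].mean()) if 0<=v<420 and 0<=u<560 else None,end="; ")
E
```

```text
diff 48 6
diff 140 399
[0.59344283 0.14921589 0.2849656 ] [-0.274002   -0.55777835 -0.06704568] 22.9167
-20 165; -18 167; -16 169; -14 151; -12 165; -10 166; -8 161; -6 164; -4 166; -2 159; 0 161; 2 92; 4 42; 6 41; 8 41; 10 40; 12 41; 14 108; 16 181; 18 183; 20 181; 22 180; 24 180; 26 179; 28 179; 30 179; 32 178; 34 178; 36 176; 38 175; 40 170; 42 158; 44 153; 46 113; 48 112; 50 111; 52 112; 54 111; 56 112; 58 112; 60 112;
```

The profile along the bar shows the ring from about 1 to 12 mm and the slider from 13 to 43 mm. The bore's middle is therefore about 28 mm from the mouth, and the slider is at rest. Handing in.

```bash
python3 -c "
from station import arm
print(arm.sign_off())"
```

```text
the job is handed in; nothing more can be done
None
```

The job is handed in, but no verdict came back: the slider pushed the ring home against the sleeve, hangs at rest about 28 mm from the mouth with the fingers clear, and the measured push never exceeded about 17 N.

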